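# Change over the milling-block magazine

### The job

Change over the blue milling-block magazine: lift its keeper plate off the two pins and lay it flat on the bare table, clear of the magazine, then slide every spent (dark grey) block holder out through the front of its lane and stand it upright in the shallow grey tray, and slide every fresh (ivory) block holder in under the rails, one to a lane, fully home against the back stop. When all that is done, lower the keeper plate back over both pins until it lies flush on the rails, and leave the jar, the plaster cast and the bur box where they are.

Things in the scene. Friction and masses are not known exactly. Their poses are not given: they have to be found in the camera images.
- rack: the magazine, fixed: 192 mm wide, 104 mm deep, 23 mm high, blue rails on an aluminium body. Origin: centre of its underside, at table height; x along the lanes from the open mouths (x = -50 mm, towards the robot) to the back stop (x = 44 mm), y left, z up. Three lanes at y = -60, 0, +60 mm, open at the front only. With the keeper plate on, holders can slide about 10 mm
- keeper_grip (a point): in the red handle of the keeper plate, 32 mm above the plate's underside. Aluminium plate 54 mm (x) by 192 mm (y), 6 mm thick; two through holes of 12 mm at x = 0, y = -84 and +84 mm. Handle at the centre, 32 mm long (x), 14 mm thick (y), top 46 mm above the underside. Half-turn symmetric. Starts on the pins, flush on the rails (point then at x = -20, y = 0, z = 55 mm of the rack). 0.22 kg
- return_tray: shallow grey tray, fixed, 220x90 mm, rim 16 mm above the table, inner floor 5 mm above the table, walls 5 mm thick. Origin: centre of its underside; x along its long side, z up. In front of the magazine. To the right of both stands a big fixed brown carton, about 0.2 m tall, its near corner about 0.47 m ahead and 0.2 m right of the robot; the table between the robot's side and that carton, right of the tray, is bare but for a pen at the edge
- lane_left (a point): where the centre of the underside of a holder stands when fully home in the left lane: on the lane's floor, 3 mm above the table, 72 mm in from the lane's mouth. The lane is 48 mm wide; blue rails overhang it, undersides 17 mm and tops 23 mm above the table, leaving an 18 mm slot along the lane's middle for the stem. x into the lane, y left, z up
- lane_middle (a point): where the centre of the underside of a holder stands when fully home in the middle lane: on the lane's floor, 3 mm above the table, 72 mm in from the lane's mouth. The lane is 48 mm wide; blue rails overhang it, undersides 17 mm and tops 23 mm above the table, leaving an 18 mm slot along the lane's middle for the stem. x into the lane, y left, z up
- lane_right (a point): where the centre of the underside of a holder stands when fully home in the right lane: on the lane's floor, 3 mm above the table, 72 mm in from the lane's mouth. The lane is 48 mm wide; blue rails overhang it, undersides 17 mm and tops 23 mm above the table, leaving an 18 mm slot along the lane's middle for the stem. x into the lane, y left, z up
- pin_left (a point): tip of the left locating pin: steel, 8 mm thick, 20 mm tall, its top 5 mm tapered, upright on the top of the rails (tip 43 mm above the table)
- pin_right (a point): tip of the right locating pin: steel, 8 mm thick, 20 mm tall, its top 5 mm tapered, upright on the top of the rails (tip 43 mm above the table)
- fresh1_grip (a point): a fresh block holder, upright: round steel flange 44 mm wide, 6 mm thick at the foot, stem 10 mm thick up to 40 mm above the underside, then a square ivory block 18x18 mm up to 68 mm. The point is on the axis in the block, 52 mm above the underside; x, y square to the block's faces, z up. Starts on the table; some may be absent. About 0.11 kg
- fresh2_grip (a point): a fresh block holder, upright: round steel flange 44 mm wide, 6 mm thick at the foot, stem 10 mm thick up to 40 mm above the underside, then a square ivory block 18x18 mm up to 68 mm. The point is on the axis in the block, 52 mm above the underside; x, y square to the block's faces, z up. Starts on the table; some may be absent. About 0.11 kg
- fresh3_grip (a point): a fresh block holder, upright: round steel flange 44 mm wide, 6 mm thick at the foot, stem 10 mm thick up to 40 mm above the underside, then a square ivory block 18x18 mm up to 68 mm. The point is on the axis in the block, 52 mm above the underside; x, y square to the block's faces, z up. Starts on the table; some may be absent. About 0.11 kg
- spent1_grip (a point): a spent block holder, upright: round steel flange 44 mm wide, 6 mm thick at the foot, stem 10 mm thick up to 40 mm above the underside, then a square dark grey block 18x18 mm up to 64 mm with a 5 mm nub on it. The point is on the axis in the block, 52 mm above the underside; x, y square to the block's faces, z up. Starts in a lane of the rack; some may be absent. About 0.11 kg
- spent2_grip (a point): a spent block holder, upright: round steel flange 44 mm wide, 6 mm thick at the foot, stem 10 mm thick up to 40 mm above the underside, then a square dark grey block 18x18 mm up to 64 mm with a 5 mm nub on it. The point is on the axis in the block, 52 mm above the underside; x, y square to the block's faces, z up. Starts in a lane of the rack; some may be absent. About 0.11 kg
- spent3_grip (a point): a spent block holder, upright: round steel flange 44 mm wide, 6 mm thick at the foot, stem 10 mm thick up to 40 mm above the underside, then a square dark grey block 18x18 mm up to 64 mm with a 5 mm nub on it. The point is on the axis in the block, 52 mm above the underside; x, y square to the block's faces, z up. Starts in a lane of the rack; some may be absent. About 0.11 kg
- jar: bystander: plastic jar with blue lid, 54 mm across, 76 mm tall, behind the magazine; origin at the centre of its underside
- cast: bystander: white plaster dental cast, 52x58x27 mm, behind the magazine; origin at the centre of its underside
- burs: bystander: flat blue-green box with clear lid, 98x67x28 mm, near the right edge of the table; origin at the centre of its underside

How it is judged:
On the way, in this order (a step that is already met when the one before it is completed fails the run):
1. the keeper plate lies flat on the table, clear of the magazine (horizontal distance between keeper_grip and rack above 0.075 m and height (world z) of keeper_grip below 0.045 m and angle between keeper_grip's own z axis and vertical below 0.1 rad), for 0.2 s.
2. every spent holder stands in the tray and every fresh holder is home in a lane (x of fresh1_grip in the frame of rack between 0.006 and 0.03 m and y of fresh1_grip in the frame of rack between -0.07 and 0.07 m and z of fresh1_grip in the frame of rack between 0.05 and 0.061 m and angle between each of fresh1_grip, fresh2_grip, fresh3_grip, spent1_grip, spent2_grip, spent3_grip's own z axis and vertical below 0.12 rad and x of fresh2_grip in the frame of rack between 0.006 and 0.03 m and y of fresh2_grip in the frame of rack between -0.07 and 0.07 m and z of fresh2_grip in the frame of rack between 0.05 and 0.061 m and x of fresh3_grip in the frame of rack between 0.006 and 0.03 m and y of fresh3_grip in the frame of rack between -0.07 and 0.07 m and z of fresh3_grip in the frame of rack between 0.05 and 0.061 m and x of spent1_grip in the frame of return_tray between -0.09 and 0.09 m and y of spent1_grip in the frame of return_tray between -0.027 and 0.027 m and z of each of spent1_grip, spent2_grip, spent3_grip in the frame of return_tray below 0.064 m and x of spent2_grip in the frame of return_tray between -0.09 and 0.09 m and y of spent2_grip in the frame of return_tray between -0.027 and 0.027 m and x of spent3_grip in the frame of return_tray between -0.09 and 0.09 m and y of spent3_grip in the frame of return_tray between -0.027 and 0.027 m), for 0.2 s.
At the end, for the whole second after the job is handed in: fresh holders upright in lanes under the rails, at most 16 mm short of home; spent holders upright inside the tray; keeper plate over both pins (centre within 5 mm) and flush on the rails (within 3 mm, tilt under 0.03 rad); all at rest (all of step 2 and x of keeper_grip in the frame of rack between -0.025 and -0.015 m and y of keeper_grip in the frame of rack between -0.005 and 0.005 m and z of keeper_grip in the frame of rack between 0.052 and 0.058 m and angle between keeper_grip's own z axis and vertical below 0.03 rad and angle between the x axis of keeper_grip and the x axis of rack, either way round below 0.06 rad and linear speed of each of keeper, fresh1, fresh2, fresh3, spent1, spent2, spent3 below 0.02 m/s); the robot touches nothing.
It fails at once if the jar is moved more than 30 mm (distance of jar from where it was at the start of the episode above 0.03 m).
It fails at once if the plaster cast is moved more than 30 mm (distance of cast from where it was at the start of the episode above 0.03 m).
It fails at once if the bur box is moved more than 30 mm (distance of burs from where it was at the start of the episode above 0.03 m).
Of spent1, spent2, spent3 only 2 to 3 are there at a start; the rules pass over those that are not, and their reading is None.
Of fresh1, fresh2, fresh3 only 2 to 3 are there at a start; the rules pass over those that are not, and their reading is None.
At some moment in a run one of fresh1, fresh2, fresh3, keeper may be knocked a few centimetres aside while the robot is not near it.
Once in a run the grip may slacken for a moment while it holds something.
It also fails if it takes over 210 s, if anything falls off the work surface, if the arm or the gripper's body presses on something with over 40 N, if the wrist force passes 120 N, or if a joint passes its speed limit or range.

### The arm

A 7-joint arm with a two-finger parallel gripper is mounted at the origin on a cart in front of the work surface, level with it; the furniture and walls round the work are solid. World frame = base frame: x ahead of the robot, y to its left, z up, the work surface at z = 0. Lengths are in m, angles in rad, forces in N, time in s.
With the tool pointing down it reaches from about 0.425 to 0.875 m from the base axis. Payload 4.7 kg.
Tool frame: the origin (TCP) lies between the finger pads; the fingertips stand 14 mm ahead of it and the grasp point (between the pads) lies 5 mm behind it; z points along the fingers, y is the line along which they close (so a half turn about z gives the same grasp; the last joint's range is limited). The gripper opens to 87 mm and grips with 3 to 60 N. Pads are 19 mm wide; open, the fingers measure 117 mm over their backs; the gripper's body (75 mm by 190 mm) begins 51 mm behind the grasp point.
Start: joints at [-1.249, 0.321, -0.07, 1.45, 0.023, 1.371, -0.057], TCP at [0.197, 0.619, 0.237] pointing down, gripper open.
Joint ranges: [-2.86, 2.86], [-0.3, 2.09], [-1.38, 1.24], [0.06, 2.45], [-1.56, 4.7], [0.09, 2.05], [-2.69, 2.69]. Speed limits (rad/s): [2.57, 2.57, 3.14, 3.14, 3.14, 3.14, 3.14].

### API

Orientations are given as a rotation vector (axis times angle).
In Python, from bench import ctrl gives the robot as it stands.
- The arm moves only by the tool step_arm, never from a script. Its argument "commands" is a list of rows, each an object with "travel": the shift along the tool's x, y, z in m, a list of three; "turn": the turn, a rotation vector about the tool's x, y, z in degrees, a list of three. A call has 1 to 5 rows; each row is the pose to reach, as a shift and turn from the pose commanded when the call began, along the tool's axes at that moment; what a row does not reach only later rows make up. A row lasts 1/10 s, in which the tool goes at most 50 mm and 8.59 degrees, less where a joint would pass 70% of its speed; a pose out of reach is approached as far as the arm can. A call with a gripper value outside its range is refused whole. "gripper" is the opening, from 0 (shut) to 1 (fully open), set as the call begins (left out, the last holds). The fingers move at their own pace and stop on an object; "force" is the grip in N (left out, the last holds). Time passes only in rows, so rows that repeat a pose let the fingers close. It gives the time, the measured TCP pose, the force, the opening and the grip force at its end, in the units of the state.
- ctrl.get_state(): the state, without advancing time (a new reading comes with each control period).
- ctrl.get_image(name): name is "side" or "top"; returns the picture (400x640x3 uint8, red, green, blue); there is no depth.
- ctrl.camera_model(name): a dict with "fx", "fy", "cx", "cy" (pixels), "k1" (the pictures are not rectified: a ray, as slopes to the right and down, at radius r is drawn at 1 + k1 r^2 times it, then the intrinsics apply), "R" (3x3) and "t" (3): a world point X has camera coordinates R X + t. Camera axes: x right, y down, z forward; pixel columns grow to the right and rows downward; lengths in m; the calibration is good to about 2 mm. A picture is of the moment at which its call begins. camera_model takes no time and is no camera call.
- ctrl.close_job(): hands the job in; it is judged then, once.
The state is a dict: "time": time; "joint_positions": joint angles; "qd": joint speeds; "joint_torque": joint torques, N m; "position": TCP position; "tool_rot": TCP orientation; "ft_force": force on the tool from outside, world axes, zero at the start; "torque": the same for the moment, N m; "grip_width": opening from 0.0 (shut) to 1.0 (fully open); "grip_force": force on a finger pad.
Only numpy, scipy, OpenCV 4.12 (cv2) and the standard library are available. Lean on these libraries where they do the work, as an engineer would, in place of code of your own. Each camera call takes 0.05 s, during which the arm holds its last target. There are 200 camera calls.

## Working session

There is one attempt and no reset: what is moved stays moved. The work goes in short steps, Python scripts to look and compute and a tool call to move; the robot and the scene stay as the last step left them, time stands still between calls to the robot, and variables do not carry over. Pictures are saved under pics/ and viewed, at most 14 in all, crops included, and the job is handed in when it is done.

Besides the shell and the picture viewer there is one more tool, called after "Request:" by a JSON object that holds its "fn" and its "kwargs". step_arm: Moves the arm, as the interface text tells. Its arguments: {"type":"object","properties":{"commands":{"type":"array"},"gripper":{"type":"number"},"force":{"type":"number"}},"required":["commands"]}

```bash
mkdir -p pics; ls; python3 - <<'E'
from bench import ctrl
import cv2
print(ctrl.get_state())
for n in("top","side"):
    cv2.imwrite(f"pics/{n}0.png",ctrl.get_image(n)[:,:,::-1]); print(ctrl.camera_model(n))
E
```

```text
pics
{'time': 0.0, 'joint_positions': array([-1.2489223 ,  0.32182186, -0.0700535 ,  1.45166108,  0.02253392,
        1.37078732, -0.05686583]), 'qd': array([-0.00023321, -0.00027039,  0.0001143 ,  0.00058213,  0.00261202,
       -0.00025808, -0.00213237]), 'joint_torque': array([ 8.58662133e-05, -4.91285169e+01, -4.03785193e-01, -3.12525630e+01,
       -6.39919331e-02,  4.35158762e-02,  1.69685436e-04]), 'position': array([0.19679519, 0.61894836, 0.23546894]), 'tool_rot': array([-4.81472674e-01, -3.10422636e+00,  2.94669641e-03]), 'ft_force': array([-0.12511273, -0.08664319,  0.86591677]), 'torque': array([ 0.02120375, -0.03483705, -0.05808629]), 'grip_force': 0.0, 'grip_width': 0.9977436011576322}
{'fx': 514.990669800179, 'fy': 514.990669800179, 'cx': 311.18501757531953, 'cy': 198.795647309815, 'k1': -0.08143370363499261, 'R': array([[ 0.0127829 , -0.99991131,  0.00373832],
       [-0.98414005, -0.01324264, -0.17689826],
       [ 0.17693207, -0.00141775, -0.98422204]]), 't': array([-0.00578219,  0.57721103,  1.46845109])}
{'fx': 446.0584588274724, 'fy': 446.0584588274724, 'cx': 317.66138920942757, 'cy': 204.49522775050556, 'k1': -0.04176025211258836, 'R': array([[-9.60415533e-01, -2.78570230e-01,  7.94177619e-04],
       [-1.62753719e-01,  5.58801259e-01, -8.13174261e-01],
       [ 2.26082353e-01, -7.81114447e-01, -5.82019750e-01]]), 't': array([0.5157821 , 0.15155347, 1.24641524])}
```

View pics/top0.png

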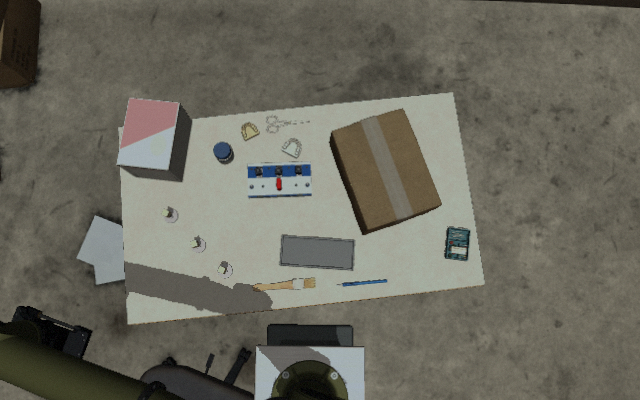

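View pics/side0.png

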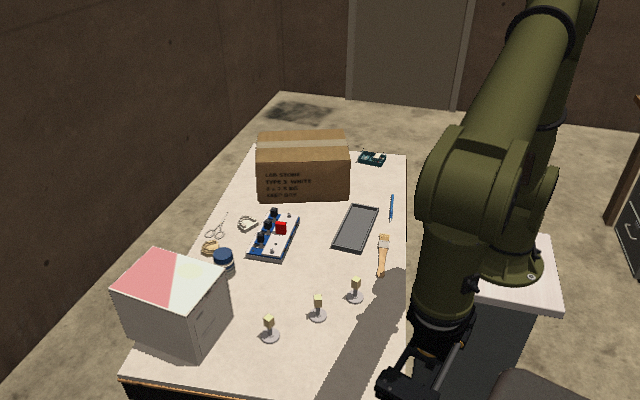

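The top view shows the rack at about (280,180), the tray at (317,252) and three fresh holders at (170,213), (198,243) and (225,268). There are three spent blocks at (259,171), (279,171) and (299,171), and the red handle is at (279,184). Next I'll zoom in and measure.

```bash
cat > h.py <<'E'
import numpy as np, cv2
from bench import ctrl
from scipy.spatial.transform import Rotation as Rot
M={n:ctrl.camera_model(n) for n in("top","side")}
def ray(n,uv):
    m=M[n]; d=(np.array(uv,float)-[m["cx"],m["cy"]])/[m["fx"],m["fy"]]
    s=d.copy()
    for _ in range(20): s=d/(1+m["k1"]*(s@s))
    R=np.array(m["R"]); return -R.T@m["t"], R.T@np.array([s[0],s[1],1])
def onz(n,uv,z):
    c,d=ray(n,uv); return c+d*(z-c[2])/d[2]
def proj(n,X):
    m=M[n]; p=np.array(m["R"])@X+m["t"]; s=p[:2]/p[2]; s=s*(1+m["k1"]*(s@s))
    return s*[m["fx"],m["fy"]]+[m["cx"],m["cy"]]
def tri(a,b):
    (c1,d1),(c2,d2)=ray("top",a),ray("side",b)
    t=np.linalg.lstsq(np.c_[d1,-d2],c2-c1,rcond=None)[0]
    return (c1+t[0]*d1+c2+t[1]*d2)/2, np.linalg.norm(c1+t[0]*d1-c2-t[1]*d2)
def img(n): return ctrl.get_image(n)[:,:,::-1].copy()
def crop(im,x0,x1,y0,y1,k,f): cv2.imwrite("pics/"+f,cv2.resize(im[y0:y1,x0:x1],None,fx=k,fy=k,interpolation=cv2.INTER_CUBIC))
def blobs(mask,amin=5):
    n,l,s,c=cv2.connectedComponentsWithStats(mask.astype(np.uint8)); return [(tuple(c[i].round(1)),int(s[i,4])) for i in range(1,n) if s[i,4]>=amin]
def tool(): # current tool pose
    s=ctrl.get_state(); R=Rot.from_rotvec(s["tool_rot"]); return np.array(s["position"]),R
def go(x,y,z,yaw=None):
    """shift (mm, tool axes) & turn(deg about z) to reach world target; yaw = world dir of tool y (deg, mod 180)"""
    p,R=tool(); t=R.inv().apply(np.array([x,y,z])-p)*1000
    Y=R.apply([0,1,0]); cur=np.degrees(np.arctan2(Y[1],Y[0])); 
    Z=R.apply([0,0,1])
    dz=None if yaw is None else -((yaw-cur+90)%180-90)
    print("travel mm",t.round(1),"turn z",dz,"cur yaw",round(cur,1),"tilt",Z.round(4))
E
python3 - <<'E'
from h import *
t=cv2.imread("pics/top0.png"); s=cv2.imread("pics/side0.png")
a=cv2.resize(t[155:205,240:320],None,fx=5,fy=5,interpolation=cv2.INTER_CUBIC)
b=cv2.resize(t[200:280,155:240],None,fx=4.7,fy=4.7,interpolation=cv2.INTER_CUBIC)
c=cv2.resize(s[195:270,240:340],None,fx=4,fy=4,interpolation=cv2.INTER_CUBIC)
o=np.zeros((600,800,3),np.uint8); o[:250,:400]=a; o[:376,400:799]=b[:376,:399]; o[300:600,:400]=c
cv2.imwrite("pics/z0.png",o)
h=cv2.cvtColor(t,cv2.COLOR_BGR2HSV);hs=cv2.cvtColor(s,cv2.COLOR_BGR2HSV)
red=lambda h:((h[...,0]<6)|(h[...,0]>174))&(h[...,1]>170)&(h[...,2]>80)
print("red",blobs(red(h)),blobs(red(hs)))
blue=lambda h:(h[...,0]>103)&(h[...,0]<125)&(h[...,1]>130)&(h[...,2]>50)
print("blue",blobs(blue(h)))
m=((h[...,1]<30)&(h[...,2]>80)&(h[...,2]<140)).astype(np.uint8); m[:225]=0;m[275:]=0;m[:,:275]=0;m[:,360:]=0
k=max(cv2.findContours(m,0,2)[0],key=cv2.contourArea); r=cv2.minAreaRect(k);print("tray",r)
P=np.array([onz("top",q,0.016) for q in cv2.boxPoints(r)]);print(P.round(4),P.mean(0))
iv=lambda h:(h[...,0]>18)&(h[...,0]<35)&(h[...,1]>60)&(h[...,2]>120)
print("ivory",blobs(iv(h),3),blobs(iv(hs),3))
E
```

```text
red [((np.float64(278.5), np.float64(183.2)), 40)] [((np.float64(280.4), np.float64(227.3)), 127)]
blue [((np.float64(288.4), np.float64(170.4)), 135), ((np.float64(305.4), np.float64(170.1)), 84), ((np.float64(251.3), np.float64(172.3)), 79), ((np.float64(268.8), np.float64(171.1)), 136), ((np.float64(286.0), np.float64(195.0)), 5), ((np.float64(308.0), np.float64(194.0)), 5), ((np.float64(363.4), np.float64(282.5)), 98)]
tray ((317.1935119628906, 251.9444122314453), (74.95986938476562, 31.92416763305664), 3.9451863765716553)
[[ 0.3826  0.0952  0.016 ]
 [ 0.4773  0.0908  0.016 ]
 [ 0.4647 -0.1326  0.016 ]
 [ 0.3702 -0.126   0.016 ]] [ 0.42369563 -0.01812905  0.016     ]
ivory [((np.float64(249.1), np.float64(131.6)), 126), ((np.float64(309.3), np.float64(282.8)), 101), ((np.float64(272.3), np.float64(285.6)), 163), ((np.float64(480.3), np.float64(285.3)), 3), ((np.float64(449.5), np.float64(289.0)), 4), ((np.float64(372.5), np.float64(298.0)), 6), ((np.float64(330.0), np.float64(303.0)), 3), ((np.float64(339.0), np.float64(302.0)), 3), ((np.float64(294.0), np.float64(307.0)), 3), ((
[... 1387 characters left out ...]
oat64(233.8)), 5), ((np.float64(388.4), np.float64(236.0)), 5), ((np.float64(209.0), np.float64(241.0)), 7), ((np.float64(212.9), np.float64(246.4)), 47), ((np.float64(205.3), np.float64(244.3)), 3), ((np.float64(201.8), np.float64(250.4)), 5), ((np.float64(354.7), np.float64(277.0)), 3), ((np.float64(352.0), np.float64(279.3)), 3), ((np.float64(358.6), np.float64(280.4)), 5), ((np.float64(359.2), np.float64(283.8)), 4), ((np.float64(317.9), np.float64(295.5)), 11), ((np.float64(314.7), np.float64(299.3)), 3), ((np.float64(268.8), np.float64(319.0)), 36), ((np.float64(408.6), np.float64(331.7)), 133), ((np.float64(409.1), np.float64(365.9)), 112), ((np.float64(21.9), np.float64(398.2)), 11)]
```

View pics/z0.png

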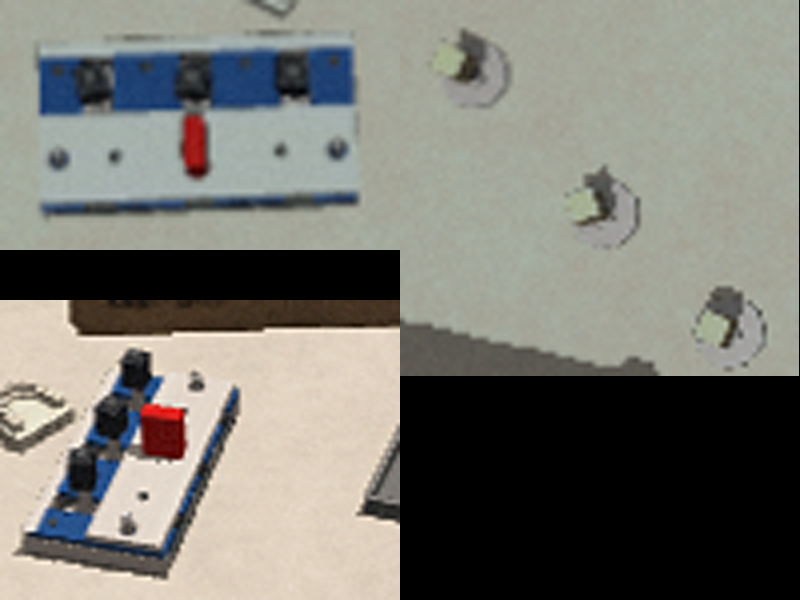

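The crop shows the pin tips at (251.4,186.2) and (307.2,184.2). The ivory tops are near (165,212), (192,243) and (221,269), and the plate lies squarely on the rack.

```bash
python3 - <<'E'
from h import *
t=cv2.imread("pics/top0.png"); s=cv2.imread("pics/side0.png")
A=lambda u,v:((u+.5)/5-.5+240,(v+.5)/5-.5+155)
B=lambda u,v:((u-400+.5)/4.7-.5+155,(v+.5)/4.7-.5+200)
C=lambda u,v:((u+.5)/4-.5+240,(v-300+.5)/4-.5+195)
pl,pr=onz("top",A(59,157),.043),onz("top",A(338,148),.043)
pm=(pl+pr)/2; print("pins",pl,pr,"d",np.linalg.norm(pl-pr),"mid",pm,"rack y yaw",np.degrees(np.arctan2(*(pl-pr)[[1,0]])))
print("pins tri",tri(A(59,157),C(128,522)),tri(A(338,148),C(196,380)))
print("handle top", onz("top",A(194,122),.069),onz("top",A(201,171),.069), onz("side",C(141,405),.069),onz("side",C(185,411),.069))
for q,z in [((40,50),.023),((355,47),.023),((42,211),.023),((357,200),.023)]: print("corner",onz("top",A(*q),z))
for q in [(95,84),(193,80),(292,77)]: print("spent",onz("top",A(*q),.064))
for q,f,in [((450,58),(478,74)),((581,207),(607,213)),((712,328),(734,334))]:
    print("fresh top",onz("top",B(*q),.068),"flange",onz("top",B(*f),.006))
print(proj("side",np.array(onz("top",B(450,58),.068))))
# side crop fresh
crop(s,240,380,260,350,5.7,"f_side.png")
crop(t,155,240,200,280,7,"f_top.png")
E
```

```text
pins [0.61514452 0.1806271  0.043     ] [0.62283864 0.01423036 0.043     ] d 0.16657453427506064 mid [0.61899158 0.09742873 0.043     ] rack y yaw 92.64744602484882
pins tri (array([0.61656225, 0.18160248, 0.0337314 ]), np.float64(0.0009482388122299439)) (array([0.6249055 , 0.01430149, 0.03321291]), np.float64(4.136470649107784e-05))
handle top [0.63187048 0.09887367 0.069     ] [0.60257638 0.09405963 0.069     ] [0.63587319 0.09811491 0.069     ] [0.60337344 0.09589786 0.069     ]
corner [0.68561582 0.19685186 0.023     ]
corner [0.68999549 0.00490612 0.023     ]
corner [0.58590131 0.19211901 0.023     ]
corner [0.59518637 0.00246948 0.023     ]
spent [0.65519194 0.1583383  0.064     ]
spent [0.65836835 0.10040949 0.064     ]
spent [0.66096572 0.04189766 0.064     ]
fresh top [0.52949219 0.42767435 0.068     ] flange [0.52857099 0.42646266 0.006     ]
fresh top [0.4382021 0.3407701 0.068    ] flange [0.4400806  0.33795201 0.006     ]
fresh top [0.36580956 0.25695312 0.068     ] flange [0.36467662 0.25341892 0.006     ]
[267.55806309 316.08069517]
```

View pics/f_side.png

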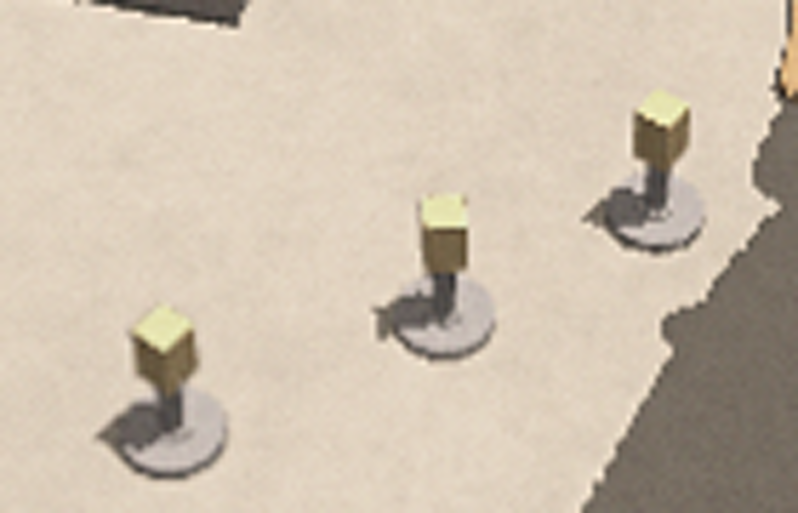

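View pics/f_top.png

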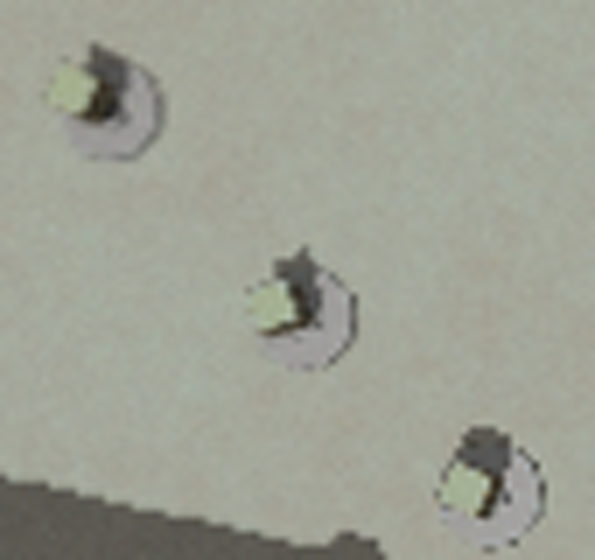

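The side crop shows F1's top as a diamond and F2's top nearly square to the camera. All three holders are upright with clear space around them. Next I'll measure the block yaws and the carton edge, then compute the first move.

```bash
python3 - <<'E'
from h import *
S=lambda u,v:((u+.5)/5.7-.5+240,(v+.5)/5.7-.5+260)
for c in [[(130,330),(165,306),(196,331),(165,356)],[(420,200),(462,195),(467,227),(425,230)],[(634,110),(662,91),(690,106),(662,125)]]:
    P=np.array([onz("side",S(*q),.068)[:2] for q in c]); e=np.roll(P,-1,0)-P
    print(P.mean(0).round(4), "edge angs mod90",(np.degrees(np.arctan2(e[:,1],e[:,0]))%90).round(),"len",np.linalg.norm(e,axis=1).round(3))
for q in [(331,135),(365,232),(440,205),(403,110)]: print("carton",onz("top",q,.2).round(3))
print("jar",onz("top",(223,150),.076).round(3),"cast",onz("top",(291,147),.027).round(3))
go(.619,.0975,.14,92.65)
E
```

```text
[0.5262 0.4312] edge angs mod90 [60. 63. 64. 65.] len [0.017 0.018 0.017 0.02 ]
[0.4387 0.3416] edge angs mod90 [25. 22. 22. 24.] len [0.018 0.018 0.017 0.017]
[0.3655 0.2578] edge angs mod90 [58. 68. 58. 68.] len [0.017 0.015 0.017 0.014]
carton [ 0.728 -0.05   0.2  ]
carton [ 0.464 -0.141  0.2  ]
carton [ 0.538 -0.342  0.2  ]
carton [ 0.803 -0.248  0.2  ]
jar [0.716 0.265 0.076] cast [0.742 0.066 0.027]
travel mm [-560.3 -368.9   96.3] turn z -20.285558555115884 cur yaw 72.4 tilt [-4.0e-04 -1.6e-03 -1.0e+00]
```

Request:
{"fn": "step_arm", "kwargs": {"commands": [{"travel": [-0.2,-0.13,0],"turn": [0,0,-20.3]},{"travel": [-0.2,-0.13,0],"turn": [0,0,-20.3]},{"travel": [-0.2,-0.13,0],"turn": [0,0,-20.3]},{"travel": [-0.2,-0.13,0],"turn": [0,0,-20.3]},{"travel": [-0.2,-0.13,0],"turn": [0,0,-20.3]}], "gripper": 0.5}}

```text
time: 0.6
position: [0.3503, 0.4318, 0.2362]
tool_rot: [-0.069, 3.14, -0.002]
ft_force: [0.4, 0.1, 0.8]
grip_width: 0.631
grip_force: 0.0
```

```bash
python3 -c "
from h import *
go(.619,.0975,.15,92.65)"
```

```text
travel mm [-253.7 -345.7   86.7] turn z -0.13054242770998314 cur yaw 92.5 tilt [ 4.0e-04 -1.1e-03 -1.0e+00]
```

Request:
{"fn": "step_arm", "kwargs": {"commands": [{"travel": [-0.04,-0.05,0]},{"travel": [-0.08,-0.1,0]},{"travel": [-0.12,-0.15,0]},{"travel": [-0.16,-0.2,0]},{"travel": [-0.17,-0.23,0]}]}}

```text
$.commands[0]: bad value
```

Request:
{"fn": "step_arm", "kwargs": {"commands": [{"travel": [-0.03,-0.04,0.02]},{"travel": [-0.06,-0.08,0.05]},{"travel": [-0.0837,-0.1157,0.087]},{"travel": [-0.0837,-0.1157,0.087]},{"travel": [-0.0837,-0.1157,0.087]}]}}

```text
$.commands[0]: bad value
```

```bash
python3 -c "
from h import *
go(.619,.0975,.05,92.65);print(ctrl.get_state()['grip_width'])
a=img('top');b=img('side')
A=cv2.resize(a[140:240,230:340],None,fx=4,fy=4);B=cv2.resize(b[150:290,200:370],None,fx=2.1,fy=2.1)
o=np.zeros((400,800,3),np.uint8);o[:,:440]=A;o[:B.shape[0],440:440+B.shape[1]]=B[:, :360];cv2.imwrite('pics/k1.png',o)"
```

```text
travel mm [-253.7 -345.6  186.7] turn z -0.13054242770998314 cur yaw 92.5 tilt [ 4.0e-04 -1.1e-03 -1.0e+00]
0.6314724873815347
```

View pics/k1.png

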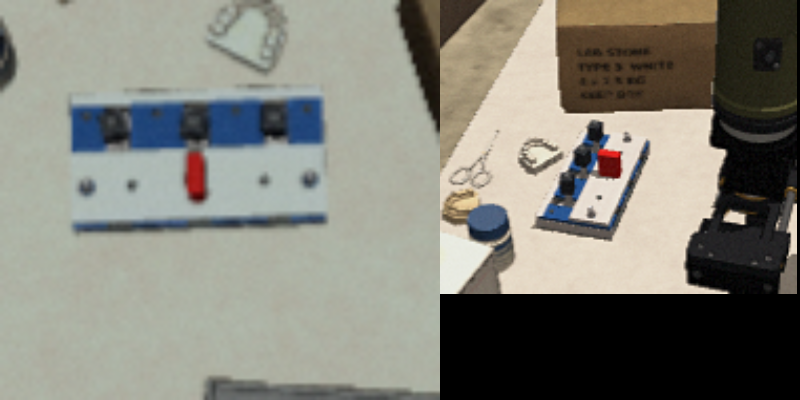

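The picture shows the rack unchanged, with the handle at about (279,184), and the arm has not moved. Every row needs a "turn" entry, so I'll send the moves again with one.

Request:
{"fn": "step_arm", "kwargs": {"commands": [{"travel": [-0.04,-0.05,0],"turn": [0,0,0]},{"travel": [-0.08,-0.1,0],"turn": [0,0,0]},{"travel": [-0.12,-0.15,0],"turn": [0,0,0]},{"travel": [-0.16,-0.2,0],"turn": [0,0,0]},{"travel": [-0.17,-0.23,0],"turn": [0,0,0]}], "gripper": 0.5}}

```text
time: 1.2
position: [0.509, 0.2428, 0.2362]
tool_rot: [0.075, -3.141, -0.001]
ft_force: [0.7, 0.4, -0.3]
grip_width: 0.504
grip_force: 0.0
```

Request:
{"fn": "step_arm", "kwargs": {"commands": [{"travel": [-0.03,-0.04,0.02],"turn": [0,0,0]},{"travel": [-0.06,-0.08,0.05],"turn": [0,0,0]},{"travel": [-0.0837,-0.1157,0.087],"turn": [0,0,0]},{"travel": [-0.0837,-0.1157,0.087],"turn": [0,0,0]},{"travel": [-0.0837,-0.1157,0.087],"turn": [0,0,0]}]}}

```text
time: 1.7
position: [0.5965, 0.1293, 0.1468]
tool_rot: [0.067, -3.136, 0.004]
ft_force: [-0.2, 0.4, -0.1]
grip_width: 0.501
grip_force: 0.0
```

```bash
python3 -c "
from h import *
go(.619,.0975,.05,92.65);print(ctrl.get_state()['grip_width'])"
```

```text
travel mm [-21.5 -32.5  96.8] turn z -0.20632325432249843 cur yaw 92.4 tilt [-0.0044 -0.0024 -1.    ]
0.5007313659026238
```

Request:
{"fn": "step_arm", "kwargs": {"commands": [{"travel": [-0.0215,-0.0325,0.03],"turn": [0,0,-0.2]},{"travel": [-0.0215,-0.0325,0.05],"turn": [0,0,-0.2]},{"travel": [-0.0215,-0.0325,0.05],"turn": [0,0,-0.2]},{"travel": [-0.0215,-0.0325,0.05],"turn": [0,0,-0.2]},{"travel": [-0.0215,-0.0325,0.05],"turn": [0,0,-0.2]}]}}

```text
time: 2.2
position: [0.6208, 0.103, 0.1017]
tool_rot: [-0.083, 3.138, 0.003]
ft_force: [-0.3, -0.3, 0.6]
grip_width: 0.505
grip_force: 0.0
```

```bash
python3 -c "
from h import *
go(.619,.0975,.05,92.65)"
```

```text
travel mm [ 2.2 -5.5 51.7] turn z 0.39213817657505956 cur yaw 93.0 tilt [ 0.0027  0.0021 -1.    ]
```

Request:
{"fn": "step_arm", "kwargs": {"commands": [{"travel": [0.0015,-0.004,0.025],"turn": [0,0,0]},{"travel": [0.0015,-0.004,0.05],"turn": [0,0,0]},{"travel": [0.0015,-0.004,0.05],"turn": [0,0,0]},{"travel": [0.0015,-0.004,0.05],"turn": [0,0,0]},{"travel": [0.0015,-0.004,0.05],"turn": [0,0,0]}]}}

```text
time: 2.7
position: [0.6203, 0.097, 0.0518]
tool_rot: [-0.08, 3.137, 0.002]
ft_force: [0.3, 0.2, 0.2]
grip_width: 0.496
grip_force: 0.0
```

```bash
python3 -c "
from h import *
go(.619,.0975,.05,92.65);
for i in range(3): ctrl.get_image('top'); print(ctrl.get_state()['position'])"
```

```text
travel mm [1.3 0.5 1.8] turn z 0.257971900324506 cur yaw 92.9 tilt [ 0.0033  0.0011 -1.    ]
[0.62028684 0.09686716 0.05169639]
[0.62014068 0.09667654 0.05148395]
[0.61991611 0.0965208  0.0511381 ]
```

Request:
{"fn": "step_arm", "kwargs": {"commands": [{"travel": [0,0,0],"turn": [0,0,0]},{"travel": [0,0,0],"turn": [0,0,0]},{"travel": [0,0,0],"turn": [0,0,0]},{"travel": [0,0,0],"turn": [0,0,0]},{"travel": [0,0,0],"turn": [0,0,0]}], "gripper": 0, "force": 40}}

```text
time: 3.35
position: [0.6189, 0.0966, 0.0496]
tool_rot: [-0.079, 3.141, 0.001]
ft_force: [0.2, 0.9, 0.3]
grip_width: 0.162
grip_force: 40.0
```

```bash
python3 -c "
from h import *
s=ctrl.get_state();print(s['position'],s['tool_rot'],s['ft_force'],s['torque'],s['grip_width'],s['grip_force']);go(.515,.288,.12,92.65)"
```

```text
[0.6188981  0.09657076 0.04957953] [-7.87847652e-02  3.14059801e+00  8.72614127e-04] [0.18912351 0.94014636 0.32804699] [ 0.22904157  0.07187359 -0.00189291] 0.16155549582193657 39.99984551221132
travel mm [ 94.2 196.4 -70.3] turn z 0.2240313137180152 cur yaw 92.9 tilt [-0.e+00  6.e-04 -1.e+00]
```

Request:
{"fn": "step_arm", "kwargs": {"commands": [{"travel": [0,0,-0.015],"turn": [0,0,0]},{"travel": [0,0,-0.04],"turn": [0,0,0]},{"travel": [0,0,-0.06],"turn": [0,0,0]},{"travel": [0,0,-0.06],"turn": [0,0,0]},{"travel": [0.015,0.03,-0.06],"turn": [0,0,0]}]}}

```text
time: 3.85
position: [0.6047, 0.1191, 0.1105]
tool_rot: [-0.065, 3.138, -0.006]
ft_force: [0.5, -0.3, -1.9]
grip_width: 0.156
grip_force: 40.0
```

Request:
{"fn": "step_arm", "kwargs": {"commands": [{"travel": [0.015,0.03,0],"turn": [0,0,0]},{"travel": [0.035,0.07,0],"turn": [0,0,0]},{"travel": [0.055,0.11,0],"turn": [0,0,0]},{"travel": [0.07,0.15,0],"turn": [0,0,0]},{"travel": [0.079,0.166,0],"turn": [0,0,0]}]}}

```text
time: 4.35
position: [0.5117, 0.2922, 0.1087]
tool_rot: [0.088, -3.138, -0.003]
ft_force: [-0.1, 0.8, -1.5]
grip_width: 0.156
grip_force: 40.0
```

Request:
{"fn": "step_arm", "kwargs": {"commands": [{"travel": [0,0,0.01],"turn": [0,0,0]},{"travel": [0,0,0.03],"turn": [0,0,0]},{"travel": [0,0,0.05],"turn": [0,0,0]},{"travel": [0,0,0.065],"turn": [0,0,0]},{"travel": [0,0,0.065],"turn": [0,0,0]}]}}

```text
time: 4.85
position: [0.5137, 0.2847, 0.0414]
tool_rot: [0.076, -3.136, 0.006]
ft_force: [-1.2, -0.2, -1.3]
grip_width: 0.153
grip_force: 40.0
```

```bash
python3 -c "
from h import *
s=ctrl.get_state();print(s['ft_force'],s['grip_width'],s['grip_force']);go(.515,.288,.0275,92.65)
a=img('top');b=img('side')
A=cv2.resize(a[150:250,200:330],None,fx=3.4,fy=3.4);B=cv2.resize(b[190:310,220:380],None,fx=2.2,fy=2.2)
o=np.zeros((350,800,3),np.uint8);o[:340,:442]=A;o[:B.shape[0],445:445+B.shape[1]]=B;cv2.imwrite('pics/k2.png',o)"
```

```text
[-1.15645132 -0.19052273 -1.29656601] 0.15283858903273081 39.99978991225362
travel mm [-1.6  3.3 13.9] turn z 0.1317797826721545 cur yaw 92.8 tilt [-0.0047 -0.004  -1.    ]
```

View pics/k2.png

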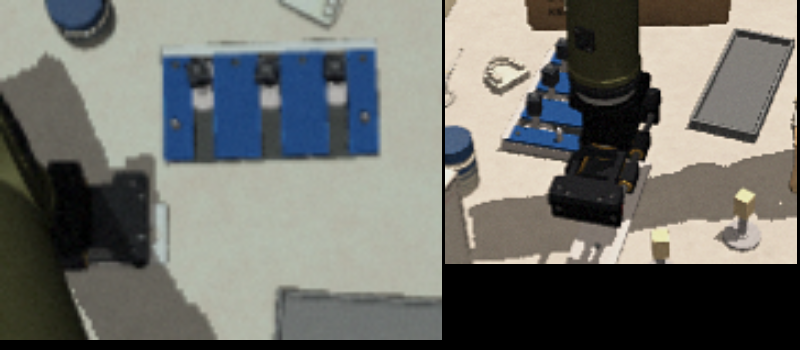

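The plate is off the pins and held over the bare table. The rack is clear, with the spent blocks at crop (201,70), (267,68) and (336,66). Now I'll lower the plate and release it.

Request:
{"fn": "step_arm", "kwargs": {"commands": [{"travel": [0,0,0.007],"turn": [0,0,0]},{"travel": [0,0,0.012],"turn": [0,0,0]},{"travel": [0,0,0.0135],"turn": [0,0,0]},{"travel": [0,0,0.0135],"turn": [0,0,0]},{"travel": [0,0,0.0135],"turn": [0,0,0]}]}}

```text
time: 5.45
position: [0.5154, 0.2873, 0.0313]
tool_rot: [-0.079, 3.14, 0.0]
ft_force: [-0.1, 1.1, -2.0]
grip_width: 0.159
grip_force: 40.0
```

Request:
{"fn": "step_arm", "kwargs": {"commands": [{"travel": [0,0,0],"turn": [0,0,0]},{"travel": [0,0,0],"turn": [0,0,0]},{"travel": [0,0,0],"turn": [0,0,0]}]}}

```text
time: 5.75
position: [0.5153, 0.2873, 0.0312]
tool_rot: [-0.079, 3.14, 0.0]
ft_force: [-0.6, -0.8, -2.0]
grip_width: 0.157
grip_force: 40.0
```

Request:
{"fn": "step_arm", "kwargs": {"commands": [{"travel": [0,0,0],"turn": [0,0,0]},{"travel": [0,0,0],"turn": [0,0,0]},{"travel": [0,0,0],"turn": [0,0,0]},{"travel": [0,0,0],"turn": [0,0,0]}], "gripper": 0.4}}

```text
time: 6.15
position: [0.5154, 0.2874, 0.0313]
tool_rot: [-0.079, 3.14, 0.0]
ft_force: [0.1, 0.0, 0.7]
grip_width: 0.374
grip_force: 0.0
```

```bash
cat >> h.py <<'E'
O=np.array([.6390,.0978]);RA=np.radians(2.65)
def rw(x,y): return O+x*np.array([np.cos(RA),np.sin(RA)])+y*np.array([-np.sin(RA),np.cos(RA)])
def inrack(p): d=np.array(p[:2])-O; return np.array([d@[np.cos(RA),np.sin(RA)],d@[-np.sin(RA),np.cos(RA)]])
TC=np.array([.4237,-.0181])
def tw(s,n=.006): return TC+s*np.array([.056,.998])+n*np.array([.998,-.056])
E
python3 -c "
from h import *
print(ctrl.get_state()['joint_positions'].round(2)); print(rw(.0195,.06)); go(*rw(.0195,.06),.13,2.65)
print([tw(s).round(4) for s in(.07,.015,-.04)])"
```

```text
[-0.73  0.38  0.21  1.82 -0.09  0.95  1.14]
[0.65570506 0.15863741]
travel mm [-133.7 -135.5  -98.7] turn z -89.78223323655197 cur yaw 92.9 tilt [ 5.e-04  3.e-04 -1.e+00]
[array([0.4336, 0.0514]), array([ 0.4305, -0.0035]), array([ 0.4274, -0.0584])]
```

Request:
{"fn": "step_arm", "kwargs": {"commands": [{"travel": [0,0,-0.03],"turn": [0,0,0]},{"travel": [0,0,-0.07],"turn": [0,0,0]},{"travel": [0,0,-0.1],"turn": [0,0,0]},{"travel": [0,0,-0.1],"turn": [0,0,0]}]}}

```text
time: 6.55
position: [0.5183, 0.2889, 0.1365]
tool_rot: [-0.078, 3.133, 0.008]
ft_force: [0.6, 0.5, 0.4]
grip_width: 0.4
grip_force: 0.0
```

Request:
{"fn": "step_arm", "kwargs": {"commands": [{"travel": [-0.033,-0.034,0],"turn": [0,0,8.5]},{"travel": [-0.067,-0.068,0],"turn": [0,0,17]},{"travel": [-0.1,-0.102,0],"turn": [0,0,25.5]},{"travel": [-0.134,-0.136,0],"turn": [0,0,34]},{"travel": [-0.134,-0.136,0],"turn": [0,0,42]}]}}

```text
time: 7.05
position: [0.6601, 0.1486, 0.1304]
tool_rot: [1.075, 2.947, -0.008]
ft_force: [-0.0, -1.3, -0.2]
grip_width: 0.402
grip_force: 0.0
```

Request:
{"fn": "step_arm", "kwargs": {"commands": [{"travel": [0,0,0],"turn": [0,0,8.5]},{"travel": [0,0,0],"turn": [0,0,17]},{"travel": [0,0,0],"turn": [0,0,25.5]},{"travel": [0,0,0],"turn": [0,0,34]},{"travel": [0,0,0],"turn": [0,0,42]}]}}

```text
time: 7.55
position: [0.6555, 0.158, 0.1302]
tool_rot: [-2.05, -2.38, 0.001]
ft_force: [-0.1, -0.2, -0.6]
grip_width: 0.395
grip_force: 0.0
```

Request:
{"fn": "step_arm", "kwargs": {"commands": [{"travel": [0,0,0],"turn": [0,0,6]},{"travel": [0,0,0],"turn": [0,0,6]},{"travel": [0,0,0],"turn": [0,0,6]}]}}

```text
time: 7.85
position: [0.6556, 0.1581, 0.1305]
tool_rot: [-2.162, -2.279, 0.001]
ft_force: [-0.3, 0.2, 0.1]
grip_width: 0.401
grip_force: 0.0
```

```bash
python3 -c "
from h import *
print(ctrl.get_state()['joint_positions'].round(2)); go(*rw(.0195,.06),.050,2.65)"
```

```text
[-0.69  0.48  0.56  1.53 -0.27  1.21 -0.04]
travel mm [ 0.6  0.2 80.5] turn z 0.36908438290976164 cur yaw 3.0 tilt [-7.e-04 -4.e-04 -1.e+00]
```

Request:
{"fn": "step_arm", "kwargs": {"commands": [{"travel": [0,0,0.03],"turn": [0,0,0.4]},{"travel": [0.0005,0,0.065],"turn": [0,0,0.4]},{"travel": [0.0005,0,0.08],"turn": [0,0,0.4]},{"travel": [0.0005,0,0.08],"turn": [0,0,0.4]},{"travel": [0.0005,0,0.08],"turn": [0,0,0.4]}]}}

```text
time: 8.35
position: [0.6565, 0.1585, 0.0519]
tool_rot: [2.172, 2.269, 0.001]
ft_force: [0.9, 0.5, -0.9]
grip_width: 0.4
grip_force: 0.0
```

Request:
{"fn": "step_arm", "kwargs": {"commands": [{"travel": [0,0,0],"turn": [0,0,0]},{"travel": [0,0,0],"turn": [0,0,0]},{"travel": [0,0,0],"turn": [0,0,0]},{"travel": [0,0,0],"turn": [0,0,0]}], "gripper": 0, "force": 40}}

```text
time: 8.75
position: [0.6567, 0.1584, 0.0523]
tool_rot: [2.172, 2.268, 0.003]
ft_force: [0.3, -0.7, 3.3]
grip_width: 0.214
grip_force: 38.5
```

Request:
{"fn": "step_arm", "kwargs": {"commands": [{"travel": [0,-0.015,-0.002],"turn": [0,0,0]},{"travel": [0,-0.035,-0.002],"turn": [0,0,0]},{"travel": [0,-0.06,-0.002],"turn": [0,0,0]},{"travel": [0,-0.085,-0.002],"turn": [0,0,0]},{"travel": [0,-0.105,-0.002],"turn": [0,0,0]}]}}

```text
time: 9.25
position: [0.5491, 0.1541, 0.0527]
tool_rot: [-2.172, -2.268, 0.001]
ft_force: [-0.2, -1.5, -0.7]
grip_width: 0.218
grip_force: 38.5
```

```bash
python3 -c "
from h import *
s=ctrl.get_state();print(inrack(s['position']),s['ft_force'],s['grip_width'],s['grip_force'],s['torque']); go(*tw(.07),.09,2.65)"
```

```text
[-0.08715941  0.06034484] [-0.2051487  -1.49842335 -0.73355595] 0.21771522850132782 38.545776941027725 [-0.05804431  0.02587416  0.02439821]
travel mm [ -97.5 -119.9  -37.1] turn z -0.17025135958876092 cur yaw 2.5 tilt [-1.3e-03  1.0e-04 -1.0e+00]
```

Request:
{"fn": "step_arm", "kwargs": {"commands": [{"travel": [0,0,-0.02],"turn": [0,0,0]},{"travel": [-0.02,-0.025,-0.037],"turn": [0,0,0]},{"travel": [-0.05,-0.06,-0.037],"turn": [0,0,0]},{"travel": [-0.078,-0.095,-0.037],"turn": [0,0,0]},{"travel": [-0.0975,-0.12,-0.037],"turn": [0,0,0]}]}}

```text
time: 9.75
position: [0.4327, 0.0496, 0.0896]
tool_rot: [-2.173, -2.266, 0.002]
ft_force: [-0.2, 0.5, -0.7]
grip_width: 0.208
grip_force: 38.5
```

Request:
{"fn": "step_arm", "kwargs": {"commands": [{"travel": [0,0,0],"turn": [0,0,0]},{"travel": [0,0,0.01],"turn": [0,0,0]},{"travel": [0,0,0.025],"turn": [0,0,0]},{"travel": [0,0,0.03],"turn": [0,0,0]},{"travel": [0,0,0.03],"turn": [0,0,0]}]}}

```text
time: 10.25
position: [0.435, 0.0516, 0.059]
tool_rot: [-2.172, -2.269, 0.004]
ft_force: [0.0, 0.2, -1.3]
grip_width: 0.207
grip_force: 38.5
```

```bash
python3 -c "
from h import *
s=ctrl.get_state();print(s['ft_force'],s['grip_width']); go(*tw(.07),.0555,2.65)
a=img('top');b=img('side')
A=cv2.resize(a[220:300,240:370],None,fx=3.4,fy=3.4);B=cv2.resize(b[190:310,260:420],None,fx=2.2,fy=2.2)
o=np.zeros((350,800,3),np.uint8);o[:A.shape[0],:442]=A;o[:B.shape[0],445:445+B.shape[1]]=B;cv2.imwrite('pics/t1.png',o)"
```

```text
[ 0.00337843  0.16256445 -1.33985351] 0.20749772007301528
travel mm [-0.1 -1.4  3.5] turn z -0.14343433144097162 cur yaw 2.5 tilt [-0.0018 -0.0018 -1.    ]
```

View pics/t1.png

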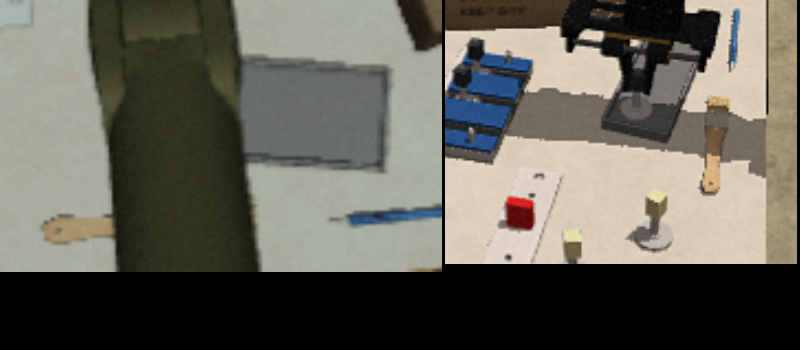

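The spent holder hangs inside the tray's left end, at about (637,105) in the crop. The keeper plate lies flat. I'll release it here and go for the middle lane.

Request:
{"fn": "step_arm", "kwargs": {"commands": [{"travel": [0,-0.001,0.003],"turn": [0,0,0]},{"travel": [0,-0.001,0.0035],"turn": [0,0,0]},{"travel": [0,-0.001,0.0035],"turn": [0,0,0]}]}}

```text
time: 10.65
position: [0.4343, 0.0515, 0.0566]
tool_rot: [2.173, 2.269, 0.0]
ft_force: [0.2, -0.3, -1.9]
grip_width: 0.21
grip_force: 38.5
```

Request:
{"fn": "step_arm", "kwargs": {"commands": [{"travel": [0,0,0],"turn": [0,0,0]},{"travel": [0,0,0],"turn": [0,0,0]},{"travel": [0,0,0],"turn": [0,0,0]},{"travel": [0,0,-0.03],"turn": [0,0,0]},{"travel": [0,0,-0.075],"turn": [0,0,0]}], "gripper": 0.4}}

```text
time: 11.15
position: [0.4322, 0.0508, 0.1305]
tool_rot: [-2.172, -2.267, 0.009]
ft_force: [1.6, 0.7, 0.0]
grip_width: 0.395
grip_force: 0.0
```

Request:
{"fn": "step_arm", "kwargs": {"commands": [{"travel": [0.008,0.045,0],"turn": [0,0,0]},{"travel": [0.015,0.09,0],"turn": [0,0,0]},{"travel": [0.023,0.135,0],"turn": [0,0,0]},{"travel": [0.03,0.18,0],"turn": [0,0,0]},{"travel": [0.037,0.227,0],"turn": [0,0,0]}]}}

```text
time: 11.65
position: [0.6611, 0.0994, 0.1313]
tool_rot: [-2.171, -2.27, -0.001]
ft_force: [1.0, -0.1, 0.9]
grip_width: 0.396
grip_force: 0.0
```

```bash
python3 -c "
from h import *
go(*rw(.0205,.00),.052,2.65)"
```

```text
travel mm [-0.6 -1.6 79.3] turn z -0.10018398889575053 cur yaw 2.5 tilt [-1.e-04  5.e-04 -1.e+00]
```

Next is the middle lane: descend, grip, pull, lift and travel to tray s=.015, as batches.

Request:
{"fn": "step_arm", "kwargs": {"commands": [{"travel": [0,-0.001,0.03],"turn": [0,0,0]},{"travel": [0,-0.001,0.065],"turn": [0,0,0]},{"travel": [0,-0.001,0.079],"turn": [0,0,0]},{"travel": [0,-0.001,0.079],"turn": [0,0,0]},{"travel": [0,-0.001,0.079],"turn": [0,0,0]}]}}

```text
time: 12.15
position: [0.659, 0.0982, 0.0537]
tool_rot: [2.173, 2.268, 0.002]
ft_force: [-0.6, 0.9, -0.0]
grip_width: 0.399
grip_force: 0.0
```

Request:
{"fn": "step_arm", "kwargs": {"commands": [{"travel": [0,0,0],"turn": [0,0,0]},{"travel": [0,0,0],"turn": [0,0,0]},{"travel": [0,0,0],"turn": [0,0,0]},{"travel": [0,0,0],"turn": [0,0,0]}], "gripper": 0, "force": 40}}

```text
time: 12.55
position: [0.6593, 0.0984, 0.0541]
tool_rot: [2.172, 2.268, 0.003]
ft_force: [-0.0, -0.7, 5.7]
grip_width: 0.212
grip_force: 38.5
```

Request:
{"fn": "step_arm", "kwargs": {"commands": [{"travel": [0,-0.015,-0.002],"turn": [0,0,0]},{"travel": [0,-0.035,-0.002],"turn": [0,0,0]},{"travel": [0,-0.06,-0.002],"turn": [0,0,0]},{"travel": [0,-0.085,-0.002],"turn": [0,0,0]},{"travel": [0,-0.105,-0.002],"turn": [0,0,0]}]}}

```text
time: 13.05
position: [0.5517, 0.0935, 0.0542]
tool_rot: [-2.172, -2.268, 0.001]
ft_force: [-0.2, -0.3, -1.4]
grip_width: 0.211
grip_force: 38.5
```

```bash
python3 -c "
from h import *
s=ctrl.get_state();print(inrack(s['position']),s['ft_force'],s['grip_width'],s['grip_force']); go(*tw(.015),.09,2.65)"
```

```text
[-0.08740553 -0.00025523] [-0.2006909  -0.29996991 -1.37118667] 0.2105658353744284 38.53111500517116
travel mm [ -91.7 -125.3  -35.7] turn z -0.1814008901612283 cur yaw 2.5 tilt [-1.4e-03  2.0e-04 -1.0e+00]
```

Request:
{"fn": "step_arm", "kwargs": {"commands": [{"travel": [0,0,-0.02],"turn": [0,0,0]},{"travel": [-0.02,-0.025,-0.036],"turn": [0,0,0]},{"travel": [-0.045,-0.06,-0.036],"turn": [0,0,0]},{"travel": [-0.07,-0.095,-0.036],"turn": [0,0,0]},{"travel": [-0.0917,-0.1255,-0.036],"turn": [0,0,0]}]}}

```text
time: 13.55
position: [0.4301, -0.0047, 0.0901]
tool_rot: [-2.173, -2.268, 0.001]
ft_force: [0.3, -1.0, -1.0]
grip_width: 0.211
grip_force: 38.5
```

Request:
{"fn": "step_arm", "kwargs": {"commands": [{"travel": [0,0,0],"turn": [0,0,0]},{"travel": [0,0,0.01],"turn": [0,0,0]},{"travel": [0,0,0.025],"turn": [0,0,0]},{"travel": [0,0,0.03],"turn": [0,0,0]},{"travel": [0,0,0.03],"turn": [0,0,0]}]}}

```text
time: 14.05
position: [0.4318, -0.0033, 0.0595]
tool_rot: [2.172, 2.269, -0.004]
ft_force: [-1.3, 0.7, -0.6]
grip_width: 0.213
grip_force: 38.5
```

```bash
python3 -c "
from h import *
s=ctrl.get_state();print(s['ft_force'],s['grip_width']); go(*tw(.015),.057,2.65)"
```

```text
[-1.25336521  0.65628891 -0.59881003] 0.21283419028289768
travel mm [-0.1 -1.3  2.5] turn z -0.14714242150792245 cur yaw 2.5 tilt [-0.0019 -0.002  -1.    ]
```

Request:
{"fn": "step_arm", "kwargs": {"commands": [{"travel": [0,-0.001,0.0025],"turn": [0,0,0]},{"travel": [0,-0.001,0.0025],"turn": [0,0,0]},{"travel": [0,-0.001,0.0025],"turn": [0,0,0]}]}}

```text
time: 14.35
position: [0.4315, -0.0033, 0.0583]
tool_rot: [2.173, 2.269, 0.001]
ft_force: [-0.2, -0.3, -0.1]
grip_width: 0.211
grip_force: 38.5
```

Request:
{"fn": "step_arm", "kwargs": {"commands": [{"travel": [0,0,0],"turn": [0,0,0]},{"travel": [0,0,0],"turn": [0,0,0]},{"travel": [0,0,0],"turn": [0,0,0]},{"travel": [0,0,-0.03],"turn": [0,0,0]},{"travel": [0,0,-0.075],"turn": [0,0,0]}], "gripper": 0.4}}

```text
time: 14.85
position: [0.429, -0.0039, 0.1321]
tool_rot: [-2.172, -2.267, 0.008]
ft_force: [1.1, 0.8, 0.4]
grip_width: 0.394
grip_force: 0.0
```

Request:
{"fn": "step_arm", "kwargs": {"commands": [{"travel": [0.006,0.045,0],"turn": [0,0,0]},{"travel": [0.013,0.09,0],"turn": [0,0,0]},{"travel": [0.019,0.135,0],"turn": [0,0,0]},{"travel": [0.025,0.18,0],"turn": [0,0,0]},{"travel": [0.0315,0.229,0],"turn": [0,0,0]}]}}

```text
time: 15.35
position: [0.6601, 0.039, 0.1328]
tool_rot: [-2.171, -2.27, -0.0]
ft_force: [1.1, 0.1, 2.0]
grip_width: 0.403
grip_force: 0.0
```

```bash
python3 -c "
from h import *
go(*rw(.0205,-.06),.053,2.65)"
```

```text
travel mm [-0.3  2.1 79.8] turn z -0.1067934888677371 cur yaw 2.5 tilt [-3.e-04  6.e-04 -1.e+00]
```

Request:
{"fn": "step_arm", "kwargs": {"commands": [{"travel": [0,0.0025,0.03],"turn": [0,0,0]},{"travel": [0,0.0025,0.065],"turn": [0,0,0]},{"travel": [0,0.0025,0.08],"turn": [0,0,0]},{"travel": [0,0.0025,0.08],"turn": [0,0,0]},{"travel": [0,0.0025,0.08],"turn": [0,0,0]}]}}

```text
time: 15.85
position: [0.6615, 0.038, 0.0542]
tool_rot: [2.173, 2.268, 0.002]
ft_force: [-0.0, 0.0, 1.0]
grip_width: 0.401
grip_force: 0.0
```

Request:
{"fn": "step_arm", "kwargs": {"commands": [{"travel": [0,0,0],"turn": [0,0,0]},{"travel": [0,0,0],"turn": [0,0,0]},{"travel": [0,0,0],"turn": [0,0,0]},{"travel": [0,0,0],"turn": [0,0,0]}], "gripper": 0, "force": 40}}

```text
time: 16.25
position: [0.6619, 0.0382, 0.0543]
tool_rot: [2.172, 2.268, 0.003]
ft_force: [1.3, 0.2, 3.5]
grip_width: 0.206
grip_force: 39.7
```

Request:
{"fn": "step_arm", "kwargs": {"commands": [{"travel": [0,-0.015,-0.002],"turn": [0,0,0]},{"travel": [0,-0.035,-0.002],"turn": [0,0,0]},{"travel": [0,-0.06,-0.002],"turn": [0,0,0]},{"travel": [0,-0.085,-0.002],"turn": [0,0,0]},{"travel": [0,-0.105,-0.002],"turn": [0,0,0]}]}}

```text
time: 16.75
position: [0.5543, 0.0334, 0.0547]
tool_rot: [-2.172, -2.268, 0.001]
ft_force: [0.6, 1.1, -1.2]
grip_width: 0.2
grip_force: 39.7
```

```bash
python3 -c "
from h import *
s=ctrl.get_state();print(inrack(s['position']),s['ft_force'],s['grip_width'],s['grip_force']); go(*tw(-.04),.09,2.65)"
```

```text
[-0.08759043 -0.06044363] [ 0.59028374  1.05142623 -1.15489436] 0.19986900557739265 39.686257182620466
travel mm [ -86.2 -130.7  -35.1] turn z -0.1901975021460487 cur yaw 2.5 tilt [-1.4e-03  4.0e-04 -1.0e+00]
```

Request:
{"fn": "step_arm", "kwargs": {"commands": [{"travel": [0,0,-0.02],"turn": [0,0,0]},{"travel": [-0.02,-0.03,-0.036],"turn": [0,0,0]},{"travel": [-0.042,-0.065,-0.036],"turn": [0,0,0]},{"travel": [-0.065,-0.1,-0.036],"turn": [0,0,0]},{"travel": [-0.0862,-0.131,-0.036],"turn": [0,0,0]}]}}

```text
time: 17.25
position: [0.4269, -0.0593, 0.0905]
tool_rot: [-2.173, -2.268, 0.001]
ft_force: [-0.3, -1.1, -0.6]
grip_width: 0.205
grip_force: 39.7
```

Request:
{"fn": "step_arm", "kwargs": {"commands": [{"travel": [0,0,0],"turn": [0,0,0]},{"travel": [0,-0.001,0.01],"turn": [0,0,0]},{"travel": [0,-0.001,0.025],"turn": [0,0,0]},{"travel": [0,-0.001,0.033],"turn": [0,0,0]},{"travel": [0,-0.001,0.033],"turn": [0,0,0]}]}}

```text
time: 17.75
position: [0.4279, -0.0583, 0.057]
tool_rot: [2.172, 2.269, -0.005]
ft_force: [0.2, -0.3, -0.8]
grip_width: 0.206
grip_force: 39.8
```

Request:
{"fn": "step_arm", "kwargs": {"commands": [{"travel": [0,0,0],"turn": [0,0,0]},{"travel": [0,0,0],"turn": [0,0,0]}]}}

```text
time: 17.95
position: [0.4283, -0.0584, 0.0582]
tool_rot: [2.173, 2.269, -0.001]
ft_force: [-0.1, 0.2, -1.2]
grip_width: 0.205
grip_force: 39.8
```

```bash
python3 -c "
from h import *
s=ctrl.get_state();print(s['ft_force'],s['grip_width']); go(*tw(-.04),.057,2.65)
b=img('side');crop(b,210,390,190,340,4,'t3.png')"
```

```text
[-0.14098691  0.23955361 -1.17553211] 0.20474079381925056
travel mm [ 0.  -0.8  1.2] turn z -0.17045230244390552 cur yaw 2.5 tilt [-0.e+00 -6.e-04 -1.e+00]
```

View pics/t3.png

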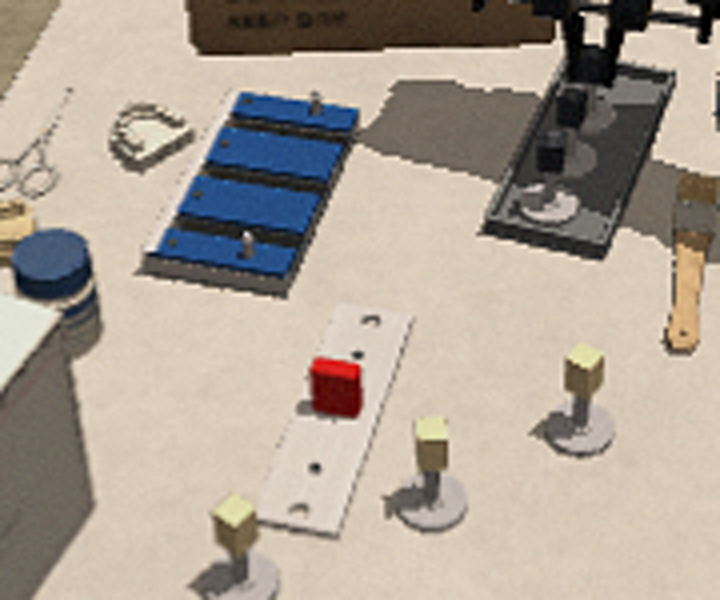

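All three spent holders stand in the tray, at crop (549,150), (571,105) and (592,65). The fresh holders and the plate are unmoved. I'll release here and head for F3.

Request:
{"fn": "step_arm", "kwargs": {"commands": [{"travel": [0,0,0.001],"turn": [0,0,0]},{"travel": [0,0,0.001],"turn": [0,0,0]},{"travel": [0,0,0.001],"turn": [0,0,0]},{"travel": [0,0,-0.03],"turn": [0,0,0]},{"travel": [0,0,-0.075],"turn": [0,0,0]}], "gripper": 0.4}}

```text
time: 18.5
position: [0.4258, -0.0587, 0.1322]
tool_rot: [-2.173, -2.267, 0.009]
ft_force: [1.2, 2.2, -0.3]
grip_width: 0.399
grip_force: 0.0
```

Request:
{"fn": "step_arm", "kwargs": {"commands": [{"travel": [0.045,0.013,0],"turn": [0,0,6]},{"travel": [0.09,0.026,0],"turn": [0,0,12]},{"travel": [0.135,0.04,0],"turn": [0,0,18]},{"travel": [0.176,0.05,0],"turn": [0,0,24]},{"travel": [0.176,0.05,0],"turn": [0,0,30]}]}}

```text
time: 19.0
position: [0.4708, 0.1264, 0.1333]
tool_rot: [-2.682, -1.635, -0.003]
ft_force: [-0.8, -0.0, 0.1]
grip_width: 0.397
grip_force: 0.0
```

```bash
python3 -c "
from h import *
print(ctrl.get_state()['joint_positions'].round(2));go(.365,.256,.13,-28)"
```

```text
[-1.02  0.05  0.73  2.   -0.04  1.11 -0.75]
travel mm [  66.7 -153.4    3.3] turn z 0.7325203608313586 cur yaw -27.3 tilt [ 0.0014  0.0011 -1.    ]
```

Request:
{"fn": "step_arm", "kwargs": {"commands": [{"travel": [0.018,-0.042,0],"turn": [0,0,0.5]},{"travel": [0.036,-0.085,0],"turn": [0,0,0.5]},{"travel": [0.053,-0.125,0],"turn": [0,0,0.5]},{"travel": [0.0665,-0.153,0],"turn": [0,0,0.5]},{"travel": [0.0665,-0.153,0],"turn": [0,0,0.5]}]}}

```text
time: 19.5
position: [0.3625, 0.2531, 0.1332]
tool_rot: [-2.686, -1.627, -0.0]
ft_force: [-0.4, 0.3, -0.3]
grip_width: 0.4
grip_force: 0.0
```

```bash
python3 -c "
from h import *
go(.365,.256,.049,-28)
b=img('side');a=img('top')
B=cv2.resize(b[250:350,250:400],None,fx=4,fy=4);cv2.imwrite('pics/f3.png',B)"
```

```text
travel mm [ 3.7  1.  84.2] turn z 0.4088115177194993 cur yaw -27.6 tilt [-7.0e-04  1.4e-03 -1.0e+00]
```

View pics/f3.png

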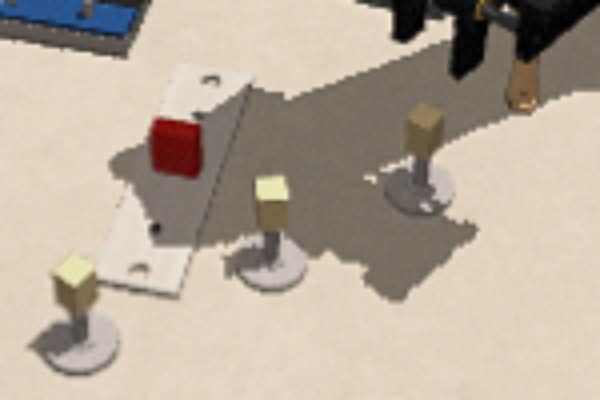

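The fingers straddle F3 at (425,118), and the plate and the other holders are undisturbed. Descending now.

Request:
{"fn": "step_arm", "kwargs": {"commands": [{"travel": [0.0025,0.001,0.03],"turn": [0,0,0]},{"travel": [0.0025,0.001,0.065],"turn": [0,0,0]},{"travel": [0.0025,0.001,0.084],"turn": [0,0,0]},{"travel": [0.0025,0.001,0.084],"turn": [0,0,0]},{"travel": [0.0025,0.001,0.084],"turn": [0,0,0]}]}}

```text
time: 20.1
position: [0.3685, 0.2502, 0.0495]
tool_rot: [2.695, 1.614, 0.0]
ft_force: [0.6, -0.1, 0.4]
grip_width: 0.396
grip_force: 0.0
```

Request:
{"fn": "step_arm", "kwargs": {"commands": [{"travel": [0,0,0],"turn": [0,0,0]},{"travel": [0,0,0],"turn": [0,0,0]},{"travel": [0,0,0],"turn": [0,0,0]},{"travel": [0,0,0],"turn": [0,0,0]}], "gripper": 0, "force": 40}}

```text
time: 20.5
position: [0.3679, 0.2517, 0.0498]
tool_rot: [-2.693, -1.617, -0.003]
ft_force: [0.7, 0.6, 1.1]
grip_width: 0.201
grip_force: 39.8
```

```bash
python3 -c "
from h import *
s=ctrl.get_state();print(s['ft_force'],s['grip_width'],s['position']); go(*rw(-.085,-.06),.13,2.65)
a=img('side');print(blobs(((lambda h:(h[...,0]>22)&(h[...,0]<35)&(h[...,1]>55)&(h[...,1]<130)&(h[...,2]>175))(cv2.cvtColor(a,cv2.COLOR_BGR2HSV)))[250:350,250:400],8))"
```

```text
[0.67795616 0.62060989 1.12115902] 0.20087317018224543 [0.36789725 0.25167072 0.04975772]
travel mm [-103.3  269.1  -80.4] turn z -30.671274263744678 cur yaw -28.0 tilt [ 0.001   0.0015 -1.    ]
[((np.float64(67.3), np.float64(46.6)), 33), ((np.float64(17.9), np.float64(67.4)), 40)]
```

Request:
{"fn": "step_arm", "kwargs": {"commands": [{"travel": [0,0,-0.02],"turn": [0,0,0]},{"travel": [0,0,-0.06],"turn": [0,0,0]},{"travel": [-0.015,0.04,-0.08],"turn": [0,0,0]},{"travel": [-0.03,0.08,-0.08],"turn": [0,0,0]},{"travel": [-0.045,0.12,-0.08],"turn": [0,0,0]}]}}

```text
time: 21.05
position: [0.4534, 0.1543, 0.1301]
tool_rot: [-2.691, -1.619, -0.004]
ft_force: [0.8, 1.6, -1.1]
grip_width: 0.203
grip_force: 39.8
```

Request:
{"fn": "step_arm", "kwargs": {"commands": [{"travel": [-0.015,0.04,0],"turn": [0,0,-7]},{"travel": [-0.03,0.08,0],"turn": [0,0,-14]},{"travel": [-0.045,0.12,0],"turn": [0,0,-21]},{"travel": [-0.058,0.149,0],"turn": [0,0,-28]},{"travel": [-0.058,0.149,0],"turn": [0,0,-30.7]}]}}

```text
time: 21.55
position: [0.5586, 0.0282, 0.1292]
tool_rot: [2.169, 2.267, -0.003]
ft_force: [0.3, 0.0, -0.7]
grip_width: 0.2
grip_force: 39.8
```

```bash
python3 -c "
from h import *
s=ctrl.get_state();print(s['ft_force'],s['grip_width'],s['position'],inrack(s['position']));go(*rw(-.085,-.06),.056,2.65)"
```

```text
[ 0.27949489  0.01199255 -0.70550438] 0.2003900793594115 [0.55859172 0.02817058 0.12919671] [-0.08354159 -0.0658373 ]
travel mm [ 6.1 -1.6 73.2] turn z -0.10446538287715157 cur yaw 2.5 tilt [ 0.0018 -0.0041 -1.    ]
```

Request:
{"fn": "step_arm", "kwargs": {"commands": [{"travel": [0.004,-0.004,0.03],"turn": [0,0,0]},{"travel": [0.004,-0.004,0.06],"turn": [0,0,0]},{"travel": [0.004,-0.004,0.072],"turn": [0,0,0]},{"travel": [0.004,-0.004,0.072],"turn": [0,0,0]},{"travel": [0.004,-0.004,0.072],"turn": [0,0,0]}]}}

```text
time: 22.05
position: [0.553, 0.0375, 0.0578]
tool_rot: [2.169, 2.272, 0.001]
ft_force: [-0.8, 0.3, -0.5]
grip_width: 0.204
grip_force: 39.8
```

```bash
python3 -c "
from h import *
s=ctrl.get_state();print(s['ft_force'],s['position'],inrack(s['position']));go(*rw(-.085,-.06),.057,2.65)
b=img('side');B=b[190:270,260:370];cv2.imwrite('pics/i1.png',cv2.resize(B,None,fx=7,fy=7,interpolation=cv2.INTER_CUBIC))
print(proj('side',np.r_[rw(-.085,-.06),.010]),proj('side',np.r_[rw(-.085+.022,-.06),.010]),proj('side',np.r_[rw(-.085-.022,-.06),.010]),proj('side',np.r_[rw(-.085,-.06+.022),.010]))"
```

```text
[-0.76808681  0.2857679  -0.53252092] [0.55296549 0.03745246 0.05784772] [-0.08873266 -0.05630522]
travel mm [-3.7  3.7  0.9] turn z 0.011800281710279137 cur yaw 2.7 tilt [ 1.e-03 -2.e-04 -1.e+00]
[308.18059854 228.37705518] [301.11326616 227.30407079] [315.29254955 229.45626517] [306.3215509  232.88652044]
```

View pics/i1.png

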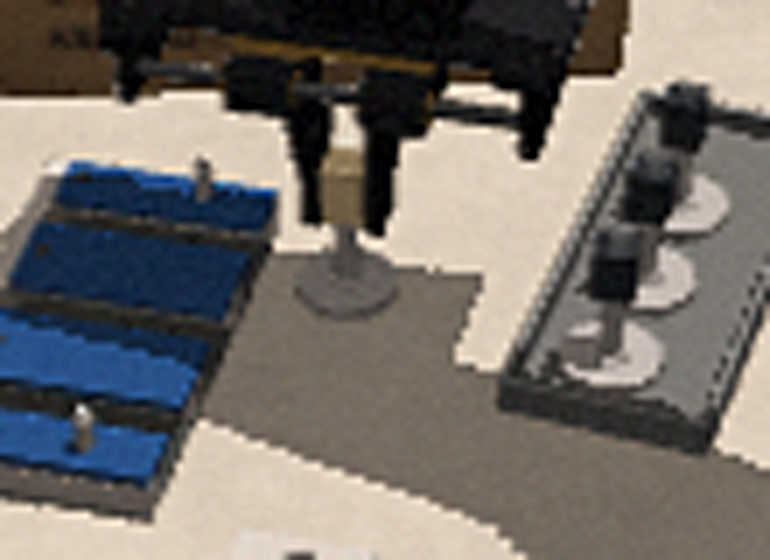

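F3 is held upright in front of the right lane, with its flange at about (346,275) in the crop. I'll slide it in gently and watch the force.

Request:
{"fn": "step_arm", "kwargs": {"commands": [{"travel": [-0.0052,0.01,0],"turn": [0,0,0]},{"travel": [-0.0052,0.022,0.0005],"turn": [0,0,0]},{"travel": [-0.0052,0.034,0.0005],"turn": [0,0,0]},{"travel": [-0.0052,0.046,0.0005],"turn": [0,0,0]},{"travel": [-0.0052,0.058,0.0005],"turn": [0,0,0]}]}}

```text
time: 22.6
position: [0.6126, 0.0351, 0.0572]
tool_rot: [2.168, 2.272, 0.002]
ft_force: [-0.0, 0.4, -1.2]
grip_width: 0.204
grip_force: 39.8
```

```bash
python3 -c "
from h import *
s=ctrl.get_state();print(s['ft_force'],s['torque'],s['position'],inrack(s['position']),s['grip_width']);go(*rw(.022,-.06),.056,2.65)"
```

```text
[-0.03118506  0.38823086 -1.23700291] [-0.1420319   0.1080956  -0.03631428] [0.61257736 0.03509166 0.05717919] [-0.02929369 -0.06141963] 0.20392312375947486
travel mm [ 1.4 51.3  1.3] turn z 0.02525232445356096 cur yaw 2.7 tilt [ 1.8e-03  1.0e-04 -1.0e+00]
```

Request:
{"fn": "step_arm", "kwargs": {"commands": [{"travel": [0,0.014,0],"turn": [0,0,0]},{"travel": [0,0.028,0],"turn": [0,0,0]},{"travel": [0,0.042,0],"turn": [0,0,0]},{"travel": [0,0.049,0.001],"turn": [0,0,0]},{"travel": [0,0.051,0.003],"turn": [0,0,0]}]}}

```text
time: 23.1
position: [0.6629, 0.0373, 0.0537]
tool_rot: [2.168, 2.272, 0.001]
ft_force: [-0.8, 0.5, -0.9]
grip_width: 0.203
grip_force: 39.8
```

Request:
{"fn": "step_arm", "kwargs": {"commands": [{"travel": [0,0,0],"turn": [0,0,0]},{"travel": [0,0,0],"turn": [0,0,0]}]}}

```text
time: 23.3
position: [0.6609, 0.0373, 0.0534]
tool_rot: [-2.169, -2.272, 0.001]
ft_force: [-0.6, 0.1, -2.0]
grip_width: 0.204
grip_force: 39.8
```

Request:
{"fn": "step_arm", "kwargs": {"commands": [{"travel": [0,0.003,0],"turn": [0,0,0]},{"travel": [0,0.003,0],"turn": [0,0,0]},{"travel": [0,0.003,0],"turn": [0,0,0]}]}}

```text
time: 23.6
position: [0.6644, 0.0377, 0.0537]
tool_rot: [-2.169, -2.273, -0.001]
ft_force: [-0.3, 0.7, -1.0]
grip_width: 0.202
grip_force: 39.8
```

Request:
{"fn": "step_arm", "kwargs": {"commands": [{"travel": [0,0,0],"turn": [0,0,0]},{"travel": [0,0,0],"turn": [0,0,0]},{"travel": [0,0,0],"turn": [0,0,0]},{"travel": [0,0,-0.03],"turn": [0,0,0]},{"travel": [0,0,-0.075],"turn": [0,0,0]}], "gripper": 0.4}}

```text
time: 24.1
position: [0.6622, 0.0378, 0.1264]
tool_rot: [-2.167, -2.27, 0.008]
ft_force: [1.3, 0.1, 0.6]
grip_width: 0.395
grip_force: 0.0
```

```bash
python3 -c "
from h import *
s=ctrl.get_state();print(s['ft_force']);go(.4385,.341,.13,23)"
```

```text
[1.28283535 0.11413434 0.59809674]
travel mm [ 313.3 -209.4   -2.5] turn z -20.33340753528148 cur yaw 2.7 tilt [-0.0061 -0.0011 -1.    ]
```

Request:
{"fn": "step_arm", "kwargs": {"commands": [{"travel": [0.04,-0.027,0],"turn": [0,0,0]},{"travel": [0.08,-0.054,0],"turn": [0,0,0]},{"travel": [0.12,-0.08,0],"turn": [0,0,0]},{"travel": [0.16,-0.107,0],"turn": [0,0,0]},{"travel": [0.2,-0.134,0],"turn": [0,0,0]}]}}

```text
time: 24.6
position: [0.5201, 0.2326, 0.1289]
tool_rot: [-2.169, -2.272, -0.002]
ft_force: [0.8, -0.1, -0.3]
grip_width: 0.404
grip_force: 0.0
```

Request:
{"fn": "step_arm", "kwargs": {"commands": [{"travel": [0.04,-0.027,0],"turn": [0,0,-8]},{"travel": [0.08,-0.054,0],"turn": [0,0,-16]},{"travel": [0.113,-0.075,0],"turn": [0,0,-20.3]},{"travel": [0.113,-0.075,0],"turn": [0,0,-20.3]},{"travel": [0.113,-0.075,0],"turn": [0,0,-20.3]}]}}

```text
time: 25.1
position: [0.4407, 0.3412, 0.1288]
tool_rot: [1.732, 2.621, 0.0]
ft_force: [1.1, -0.5, -0.3]
grip_width: 0.397
grip_force: 0.0
```

```bash
python3 -c "
from h import *
go(.4385,.341,.049,23)
b=img('side');a=img('top')
h=cv2.cvtColor(b,cv2.COLOR_BGR2HSV);m=(h[...,0]>20)&(h[...,0]<36)&(h[...,1]>55)&(h[...,1]<140)&(h[...,2]>170);m[:190]=0;m[:,:230]=0;m[350:]=0;m[:,400:]=0;print(blobs(m,8))
red=((h[...,0]<6)|(h[...,0]>174))&(h[...,1]>170)&(h[...,2]>60);print(blobs(red,20))
cv2.imwrite('pics/f2.png',cv2.resize(b[190:350,230:400],None,fx=3.5,fy=3.5))"
```

```text
travel mm [ 0.7 -2.1 79.7] turn z 0.0737321909160471 cur yaw 23.1 tilt [ 4.e-04  1.e-04 -1.e+00]
[((np.float64(272.8), np.float64(207.4)), 8), ((np.float64(268.0), np.float64(317.1)), 43)]
[((np.float64(293.8), np.float64(286.3)), 148)]
```

View pics/f2.png

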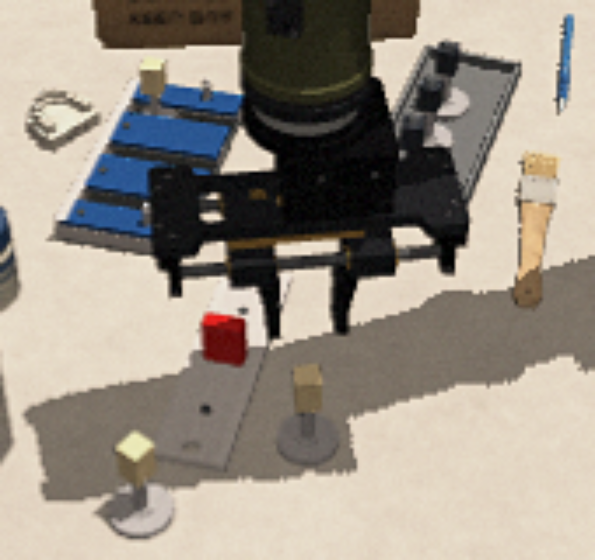

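F3 stands in the right lane at crop (152,80). The fingers are over F2 at (308,390), and the plate and F1 are unmoved. Next I'll descend and grip.

Request:
{"fn": "step_arm", "kwargs": {"commands": [{"travel": [0.0003,-0.002,0.03],"turn": [0,0,0]},{"travel": [0.0003,-0.002,0.065],"turn": [0,0,0]},{"travel": [0.0003,-0.002,0.0797],"turn": [0,0,0]},{"travel": [0.0003,-0.002,0.0797],"turn": [0,0,0]},{"travel": [0.0003,-0.002,0.0797],"turn": [0,0,0]}]}}

```text
time: 25.7
position: [0.4404, 0.3396, 0.0497]
tool_rot: [1.737, 2.617, 0.001]
ft_force: [-0.2, -0.2, 0.2]
grip_width: 0.402
grip_force: 0.0
```

Request:
{"fn": "step_arm", "kwargs": {"commands": [{"travel": [0,0,0],"turn": [0,0,0]},{"travel": [0,0,0],"turn": [0,0,0]},{"travel": [0,0,0],"turn": [0,0,0]},{"travel": [0,0,0],"turn": [0,0,0]}], "gripper": 0, "force": 40}}

```text
time: 26.1
position: [0.4397, 0.3406, 0.0499]
tool_rot: [1.735, 2.619, 0.003]
ft_force: [-0.3, -0.1, 4.3]
grip_width: 0.199
grip_force: 40.0
```

Request:
{"fn": "step_arm", "kwargs": {"commands": [{"travel": [0,0,-0.02],"turn": [0,0,0]},{"travel": [0,0,-0.06],"turn": [0,0,0]},{"travel": [0,0,-0.08],"turn": [0,0,0]},{"travel": [0,0,-0.08],"turn": [0,0,0]}]}}

```text
time: 26.5
position: [0.4409, 0.3415, 0.1321]
tool_rot: [1.734, 2.619, 0.01]
ft_force: [0.6, 0.5, -1.0]
grip_width: 0.199
grip_force: 40.0
```

```bash
python3 -c "
from h import *
s=ctrl.get_state();print(s['ft_force'],s['grip_width']);go(*rw(-.09,0),.13,2.65)"
```

```text
[ 0.62444861  0.46865792 -0.95445714] 0.19949538170714504
travel mm [-270.4    2.9    1.3] turn z 20.319094530254176 cur yaw 23.0 tilt [ 0.0041  0.0049 -1.    ]
```

Request:
{"fn": "step_arm", "kwargs": {"commands": [{"travel": [-0.045,0,0],"turn": [0,0,0]},{"travel": [-0.09,0.001,0],"turn": [0,0,0]},{"travel": [-0.135,0.002,0],"turn": [0,0,0]},{"travel": [-0.18,0.003,0],"turn": [0,0,0]},{"travel": [-0.22,0.003,0],"turn": [0,0,0]}]}}

```text
time: 27.0
position: [0.5276, 0.1361, 0.1277]
tool_rot: [-1.735, -2.618, 0.002]
ft_force: [0.8, 0.6, -1.2]
grip_width: 0.203
grip_force: 40.0
```

Request:
{"fn": "step_arm", "kwargs": {"commands": [{"travel": [-0.03,0,0],"turn": [0,0,7]},{"travel": [-0.0504,0,0],"turn": [0,0,14]},{"travel": [-0.0504,0,0],"turn": [0,0,20.3]},{"travel": [-0.0504,0,0],"turn": [0,0,20.3]},{"travel": [-0.0504,0,0],"turn": [0,0,20.3]}]}}

```text
time: 27.5
position: [0.5466, 0.0927, 0.1278]
tool_rot: [-2.165, -2.276, 0.002]
ft_force: [0.3, 0.2, -0.9]
grip_width: 0.201
grip_force: 40.0
```

```bash
python3 -c "
from h import *
s=ctrl.get_state();print(s['ft_force'],s['grip_width'],inrack(s['position']));go(*rw(-.088,-0.0005),.0575,2.65)"
```

```text
[ 0.30730957  0.20024093 -0.86703622] 0.20118532977251313 [-0.09256874 -0.00080609]
travel mm [ 0.3  4.7 70.3] turn z 0.21173114654556002 cur yaw 2.9 tilt [-1.7e-03 -4.0e-04 -1.0e+00]
```

Request:
{"fn": "step_arm", "kwargs": {"commands": [{"travel": [0,0.003,0.03],"turn": [0,0,0]},{"travel": [0,0.003,0.06],"turn": [0,0,0]},{"travel": [0,0.003,0.0705],"turn": [0,0,0]},{"travel": [0,0.003,0.0705],"turn": [0,0,0]},{"travel": [0,0.003,0.0705],"turn": [0,0,0]}]}}

```text
time: 28.0
position: [0.551, 0.0926, 0.0591]
tool_rot: [2.168, 2.273, 0.001]
ft_force: [0.5, -0.1, -0.9]
grip_width: 0.204
grip_force: 40.0
```

```bash
python3 -c "
from h import *
s=ctrl.get_state();print(s['ft_force'],s['grip_width'],inrack(s['position']));go(*rw(-.03,-0.0005),.0575,2.65)"
```

```text
[ 0.48139405 -0.05198671 -0.87123167] 0.20440405994516844 [-0.08817576 -0.00110233]
travel mm [ 0.5 58.2  1.7] turn z 0.075388613446151 cur yaw 2.7 tilt [ 1.e-03  2.e-04 -1.e+00]
```

Request:
{"fn": "step_arm", "kwargs": {"commands": [{"travel": [0.0005,0.01,0.0005],"turn": [0,0,0]},{"travel": [0.0005,0.022,0.0005],"turn": [0,0,0]},{"travel": [0.0005,0.034,0.0005],"turn": [0,0,0]},{"travel": [0.0005,0.046,0.0005],"turn": [0,0,0]},{"travel": [0.0005,0.058,0.0005],"turn": [0,0,0]}]}}

```text
time: 28.5
position: [0.6099, 0.0968, 0.0585]
tool_rot: [-2.168, -2.273, -0.003]
ft_force: [-0.8, 1.5, -0.4]
grip_width: 0.203
grip_force: 40.0
```

```bash
python3 -c "
from h import *
s=ctrl.get_state();print(s['ft_force'],s['torque'],inrack(s['position']),s['grip_width']);go(*rw(.022,0),.0535,2.65)"
```

```text
[-0.80444536  1.50094277 -0.43692097] [ 0.2333203   0.23967594 -0.00658694] [-0.02906676  0.00031704] 0.2028026825700474
travel mm [-0.4 51.1  5.1] turn z 0.06855253469417733 cur yaw 2.7 tilt [ 8.0e-04  1.5e-03 -1.0e+00]
```

Request:
{"fn": "step_arm", "kwargs": {"commands": [{"travel": [0.0008,0.014,0],"turn": [0,0,0]},{"travel": [0.0008,0.028,0],"turn": [0,0,0]},{"travel": [0.0008,0.042,0.001],"turn": [0,0,0]},{"travel": [0.0008,0.049,0.003],"turn": [0,0,0]},{"travel": [0.0008,0.053,0.0045],"turn": [0,0,0]}]}}

```text
time: 29.0
position: [0.6623, 0.0995, 0.0535]
tool_rot: [-2.168, -2.273, -0.001]
ft_force: [-1.3, 0.9, -0.3]
grip_width: 0.199
grip_force: 40.0
```

Request:
{"fn": "step_arm", "kwargs": {"commands": [{"travel": [0,0.001,0],"turn": [0,0,0]},{"travel": [0,0.001,0],"turn": [0,0,0]},{"travel": [0,0.001,0],"turn": [0,0,0]}]}}

```text
time: 29.3
position: [0.6622, 0.0994, 0.0535]
tool_rot: [-2.169, -2.273, -0.001]
ft_force: [1.9, 1.6, -2.0]
grip_width: 0.204
grip_force: 40.0
```

Request:
{"fn": "step_arm", "kwargs": {"commands": [{"travel": [0,0,0],"turn": [0,0,0]},{"travel": [0,0,0],"turn": [0,0,0]},{"travel": [0,0,0],"turn": [0,0,0]},{"travel": [0,0,-0.03],"turn": [0,0,0]},{"travel": [0,0,-0.075],"turn": [0,0,0]}], "gripper": 0.4}}

```text
time: 29.8
position: [0.6599, 0.0984, 0.1262]
tool_rot: [-2.167, -2.27, 0.009]
ft_force: [0.3, 0.2, 0.8]
grip_width: 0.395
grip_force: 0.0
```

```bash
python3 -c "
from h import *
s=ctrl.get_state();print(s['ft_force'],inrack(s['position']));go(.5275,.4285,.13,-27)
b=img('side');h=cv2.cvtColor(b,cv2.COLOR_BGR2HSV);m=(h[...,0]>20)&(h[...,0]<36)&(h[...,1]>55)&(h[...,1]<140)&(h[...,2]>170);m[:190]=0;m[:,:230]=0;m[350:]=0;m[:,400:]=0;print(blobs(m,8))
red=((h[...,0]<6)|(h[...,0]>174))&(h[...,1]>170)&(h[...,2]>60);print(blobs(red,20))"
```

```text
[0.31414528 0.16997791 0.79746061] [ 0.0208646 -0.000379 ]
travel mm [ 335.9 -117.    -3.6] turn z 29.645412552986585 cur yaw 2.6 tilt [-0.0061 -0.0021 -1.    ]
[((np.float64(267.9), np.float64(317.4)), 48)]
[((np.float64(293.8), np.float64(286.3)), 148)]
```

```bash
python3 -c "
from h import *
for q in [(185,180),(166,177),(118,163)]:
  for z in (0,.12): print(q,z,onz('top',q,z).round(3))
for q in [(199,358),(232,292)]: print(q,onz('side',q,0).round(3))
print(ctrl.get_state()['joint_positions'].round(2))"
```

```text
(185, 180) 0 [0.64  0.392 0.   ]
(185, 180) 0.12 [0.614 0.362 0.12 ]
(166, 177) 0 [0.649 0.452 0.   ]
(166, 177) 0.12 [0.623 0.417 0.12 ]
(118, 163) 0 [0.692 0.607 0.   ]
(118, 163) 0.12 [0.662 0.56  0.12 ]
(199, 358) [0.657 0.53  0.   ]
(232, 292) [0.671 0.327 0.   ]
[-0.74  0.51  0.75  1.54 -0.36  1.22  0.12]
```

Request:
{"fn": "step_arm", "kwargs": {"commands": [{"travel": [0.045,-0.016,0],"turn": [0,0,0]},{"travel": [0.09,-0.031,0],"turn": [0,0,0]},{"travel": [0.135,-0.047,0],"turn": [0,0,0]},{"travel": [0.18,-0.063,0],"turn": [0,0,0]},{"travel": [0.22,-0.077,0],"turn": [0,0,0]}]}}

```text
time: 30.35
position: [0.574, 0.3174, 0.1287]
tool_rot: [-2.168, -2.273, -0.002]
ft_force: [-0.3, 0.7, -0.3]
grip_width: 0.399
grip_force: 0.0
```

Request:
{"fn": "step_arm", "kwargs": {"commands": [{"travel": [0.03,-0.01,0],"turn": [0,0,-8]},{"travel": [0.06,-0.02,0],"turn": [0,0,-16]},{"travel": [0.09,-0.031,0],"turn": [0,0,-24]},{"travel": [0.116,-0.04,0],"turn": [0,0,-32]},{"travel": [0.116,-0.04,0],"turn": [0,0,-40]}]}}

```text
time: 30.85
position: [0.5263, 0.435, 0.1281]
tool_rot: [-1.241, -2.883, -0.003]
ft_force: [-1.1, 1.0, 0.1]
grip_width: 0.398
grip_force: 0.0
```

Request:
{"fn": "step_arm", "kwargs": {"commands": [{"travel": [0,0,0],"turn": [0,0,-8]},{"travel": [0,0,0],"turn": [0,0,-16]},{"travel": [0,0,0],"turn": [0,0,-20.4]},{"travel": [0,0,0],"turn": [0,0,-20.4]},{"travel": [0,0,0],"turn": [0,0,-20.4]}]}}

```text
time: 31.35
position: [0.53, 0.4287, 0.1285]
tool_rot: [0.735, 3.054, 0.0]
ft_force: [0.5, -0.0, 0.5]
grip_width: 0.399
grip_force: 0.0
```

```bash
python3 -c "
from h import *
go(.528,.429,.049,63)
b=img('side');h=cv2.cvtColor(b,cv2.COLOR_BGR2HSV);m=(h[...,0]>18)&(h[...,0]<36)&(h[...,1]>55)&(h[...,1]<160)&(h[...,2]>90);m[:190]=0;m[:,:230]=0;m[350:]=0;m[:,400:]=0;print(blobs(m,12))
red=((h[...,0]<6)|(h[...,0]>174))&(h[...,1]>170)&(h[...,2]>60);print(blobs(red,20))
cv2.imwrite('pics/f1.png',cv2.resize(b[190:350,230:400],None,fx=3.5,fy=3.5))"
```

```text
travel mm [ 2.  -0.7 79.5] turn z -0.07553963344533088 cur yaw 62.9 tilt [ 4.e-04  1.e-04 -1.e+00]
[((np.float64(264.9), np.float64(233.9)), 16), ((np.float64(383.8), np.float64(235.4)), 25), ((np.float64(269.1), np.float64(320.5)), 64)]
[((np.float64(293.8), np.float64(286.3)), 147)]
```

View pics/f1.png

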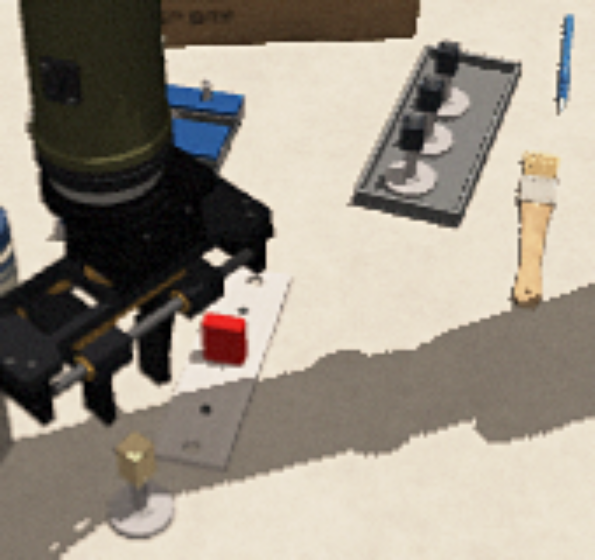

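The fingers straddle F1 at (135,455), and the plate is still at its spot with its handle at (224,338). Next I'll descend and grip.

Request:
{"fn": "step_arm", "kwargs": {"commands": [{"travel": [0.0013,-0.0005,0.03],"turn": [0,0,0]},{"travel": [0.0013,-0.0005,0.065],"turn": [0,0,0]},{"travel": [0.0013,-0.0005,0.0797],"turn": [0,0,0]},{"travel": [0.0013,-0.0005,0.0797],"turn": [0,0,0]},{"travel": [0.0013,-0.0005,0.0797],"turn": [0,0,0]}]}}

```text
time: 31.9
position: [0.529, 0.4295, 0.0496]
tool_rot: [0.732, 3.054, 0.001]
ft_force: [-1.0, -0.3, 0.5]
grip_width: 0.399
grip_force: 0.0
```

Request:
{"fn": "step_arm", "kwargs": {"commands": [{"travel": [0,0,0],"turn": [0,0,0]},{"travel": [0,0,0],"turn": [0,0,0]},{"travel": [0,0,0],"turn": [0,0,0]},{"travel": [0,0,0],"turn": [0,0,0]}], "gripper": 0, "force": 40}}

```text
time: 32.3
position: [0.529, 0.4297, 0.05]
tool_rot: [0.732, 3.054, 0.003]
ft_force: [0.4, 1.0, 3.3]
grip_width: 0.205
grip_force: 40.0
```

Request:
{"fn": "step_arm", "kwargs": {"commands": [{"travel": [0,0,-0.02],"turn": [0,0,0]},{"travel": [0,0,-0.06],"turn": [0,0,0]},{"travel": [0,0,-0.08],"turn": [0,0,0]},{"travel": [0,0,-0.08],"turn": [0,0,0]}]}}

```text
time: 32.7
position: [0.5303, 0.4304, 0.1327]
tool_rot: [0.731, 3.051, 0.009]
ft_force: [-0.6, 0.5, -1.4]
grip_width: 0.207
grip_force: 40.0
```

```bash
python3 -c "
from h import *
s=ctrl.get_state();print(s['ft_force'],s['grip_width']);go(*rw(-.09,.06),.13,2.65)"
```

```text
[-0.59696697  0.47471494 -1.37831766] 0.206689510255774
travel mm [-139.7 -239.6    1.5] turn z 60.40661310470022 cur yaw 63.1 tilt [ 0.005   0.0047 -1.    ]
```

Request:
{"fn": "step_arm", "kwargs": {"commands": [{"travel": [-0.022,-0.038,0],"turn": [0,0,0]},{"travel": [-0.044,-0.076,0],"turn": [0,0,0]},{"travel": [-0.067,-0.114,0],"turn": [0,0,0]},{"travel": [-0.089,-0.152,0],"turn": [0,0,0]},{"travel": [-0.11,-0.189,0],"turn": [0,0,0]}]}}

```text
time: 33.2
position: [0.5398, 0.2085, 0.1272]
tool_rot: [-0.732, -3.054, 0.002]
ft_force: [1.1, 0.2, -1.3]
grip_width: 0.204
grip_force: 40.0
```

Request:
{"fn": "step_arm", "kwargs": {"commands": [{"travel": [-0.015,-0.025,0],"turn": [0,0,8]},{"travel": [-0.03,-0.05,0],"turn": [0,0,16]},{"travel": [-0.03,-0.05,0],"turn": [0,0,24]},{"travel": [-0.03,-0.05,0],"turn": [0,0,32]},{"travel": [-0.03,-0.05,0],"turn": [0,0,40]}]}}

```text
time: 33.7
position: [0.5439, 0.1521, 0.1273]
tool_rot: [-1.74, -2.614, 0.003]
ft_force: [-0.7, -1.0, -1.2]
grip_width: 0.208
grip_force: 40.0
```

Request:
{"fn": "step_arm", "kwargs": {"commands": [{"travel": [0,0,0],"turn": [0,0,8]},{"travel": [0,0,0],"turn": [0,0,16]},{"travel": [0,0,0],"turn": [0,0,20.3]},{"travel": [0,0,0],"turn": [0,0,20.3]},{"travel": [0,0,0],"turn": [0,0,20.3]}]}}

```text
time: 34.2
position: [0.5442, 0.1526, 0.1278]
tool_rot: [-2.165, -2.276, 0.002]
ft_force: [-0.1, 0.0, -1.0]
grip_width: 0.207
grip_force: 40.0
```

```bash
python3 -c "
from h import *
s=ctrl.get_state();print(s['ft_force'],s['grip_width'],inrack(s['position']));go(*rw(-.088,.06),.0585,2.65)
a=img('top');h=cv2.cvtColor(a,cv2.COLOR_BGR2HSV);red=((h[...,0]<6)|(h[...,0]>174))&(h[...,1]>170)&(h[...,2]>80);print(blobs(red,10))"
```

```text
[-0.13973631  0.03310272 -1.00846056] 0.20683920588927934 [-0.09213029  0.05909934]
travel mm [ 0.9  4.2 69.2] turn z 0.22727225185275302 cur yaw 2.9 tilt [-1.3e-03 -7.0e-04 -1.0e+00]
[((np.float64(214.5), np.float64(218.2)), 42)]
```

Request:
{"fn": "step_arm", "kwargs": {"commands": [{"travel": [0.0005,0.003,0.03],"turn": [0,0,0]},{"travel": [0.0005,0.003,0.06],"turn": [0,0,0]},{"travel": [0.0005,0.003,0.0705],"turn": [0,0,0]},{"travel": [0.0005,0.003,0.0705],"turn": [0,0,0]},{"travel": [0.0005,0.003,0.0705],"turn": [0,0,0]}]}}

```text
time: 34.75
position: [0.5486, 0.1533, 0.059]
tool_rot: [2.167, 2.274, 0.001]
ft_force: [-0.4, 0.3, -0.5]
grip_width: 0.202
grip_force: 40.0
```

Request:
{"fn": "step_arm", "kwargs": {"commands": [{"travel": [0.0003,0.01,0.0005],"turn": [0,0,0]},{"travel": [0.0003,0.022,0.0005],"turn": [0,0,0]},{"travel": [0.0003,0.034,0.0005],"turn": [0,0,0]},{"travel": [0.0003,0.046,0.0005],"turn": [0,0,0]},{"travel": [0.0003,0.058,0.0005],"turn": [0,0,0]}]}}

```text
time: 35.25
position: [0.6076, 0.1565, 0.0581]
tool_rot: [2.167, 2.274, 0.001]
ft_force: [0.7, -0.8, -0.6]
grip_width: 0.21
grip_force: 40.0
```

```bash
python3 -c "
from h import *
s=ctrl.get_state();print(s['ft_force'],s['torque'],inrack(s['position']),s['grip_width']);go(*rw(.022,.06),.0535,2.65)"
```

```text
[ 0.68973041 -0.7642096  -0.58267066] [-0.05760784  0.06695181 -0.09138539] [-0.02862338  0.06012568] 0.21012141721667865
travel mm [-0.2 50.6  4.6] turn z 0.12083945640806348 cur yaw 2.8 tilt [ 1.2e-03  1.0e-04 -1.0e+00]
```

Request:
{"fn": "step_arm", "kwargs": {"commands": [{"travel": [0,0.014,0],"turn": [0,0,0]},{"travel": [0,0.028,0],"turn": [0,0,0]},{"travel": [0,0.042,0.001],"turn": [0,0,0]},{"travel": [0,0.049,0.003],"turn": [0,0,0]},{"travel": [0,0.053,0.0045],"turn": [0,0,0]}]}}

```text
time: 35.75
position: [0.6596, 0.1589, 0.053]
tool_rot: [2.167, 2.274, -0.0]
ft_force: [-8.7, 0.3, 17.3]
grip_width: 0.208
grip_force: 40.0
```

Request:
{"fn": "step_arm", "kwargs": {"commands": [{"travel": [0,0.001,0],"turn": [0,0,0]},{"travel": [0,0.001,0],"turn": [0,0,0]},{"travel": [0,0.001,0],"turn": [0,0,0]}]}}

```text
time: 36.05
position: [0.6595, 0.1591, 0.0531]
tool_rot: [-2.167, -2.274, -0.0]
ft_force: [-0.4, -0.3, -0.9]
grip_width: 0.208
grip_force: 40.0
```

Request:
{"fn": "step_arm", "kwargs": {"commands": [{"travel": [0,0,0],"turn": [0,0,0]},{"travel": [0,0,0],"turn": [0,0,0]},{"travel": [0,0,0],"turn": [0,0,0]},{"travel": [0,0,-0.03],"turn": [0,0,0]},{"travel": [0,0,-0.075],"turn": [0,0,0]}], "gripper": 0.4}}

```text
time: 36.55
position: [0.6574, 0.1589, 0.126]
tool_rot: [-2.165, -2.272, 0.009]
ft_force: [0.7, 0.1, 0.1]
grip_width: 0.392
grip_force: 0.0
```

```bash
python3 -c "
from h import *
s=ctrl.get_state();print(s['ft_force'],inrack(s['position']));go(.5154,.2874,.13,92.87)
b=img('side');h=cv2.cvtColor(b,cv2.COLOR_BGR2HSV)
red=((h[...,0]<6)|(h[...,0]>174))&(h[...,1]>170)&(h[...,2]>60);print(blobs(red,20))
b=img('top');h=cv2.cvtColor(b,cv2.COLOR_BGR2HSV)
red=((h[...,0]<6)|(h[...,0]>174))&(h[...,1]>170)&(h[...,2]>60);print(blobs(red,20))"
```

```text
[0.7122322  0.08721098 0.05183366] [0.02122256 0.06020812]
travel mm [ 135.2 -135.7   -3.5] turn z 89.89920215506646 cur yaw 2.8 tilt [-0.0059 -0.002  -1.    ]
[((np.float64(293.8), np.float64(286.3)), 147)]
[]
```

Request:
{"fn": "step_arm", "kwargs": {"commands": [{"travel": [0.033,-0.034,0],"turn": [0,0,-8]},{"travel": [0.067,-0.068,0],"turn": [0,0,-16]},{"travel": [0.1,-0.102,0],"turn": [0,0,-24]},{"travel": [0.135,-0.136,0],"turn": [0,0,-32]},{"travel": [0.135,-0.136,0],"turn": [0,0,-40]}]}}

```text
time: 37.15
position: [0.511, 0.2953, 0.1278]
tool_rot: [-1.231, -2.884, -0.004]
ft_force: [0.4, 1.0, -0.9]
grip_width: 0.399
grip_force: 0.0
```

Request:
{"fn": "step_arm", "kwargs": {"commands": [{"travel": [0,0,0],"turn": [0,0,-8.5]},{"travel": [0,0,0],"turn": [0,0,-17]},{"travel": [0,0,0],"turn": [0,0,-25.5]},{"travel": [0,0,0],"turn": [0,0,-34]},{"travel": [0,0,0],"turn": [0,0,-42]}]}}

```text
time: 37.65
position: [0.5174, 0.2873, 0.1282]
tool_rot: [0.134, 3.138, 0.001]
ft_force: [-0.0, -0.1, -0.0]
grip_width: 0.4
grip_force: 0.0
```

Request:
{"fn": "step_arm", "kwargs": {"commands": [{"travel": [0,0,0],"turn": [0,0,-8]},{"travel": [0,0,0],"turn": [0,0,-8]},{"travel": [0,0,0],"turn": [0,0,-8]},{"travel": [0,0,0],"turn": [0,0,-8]}]}}

```text
time: 38.05
position: [0.5174, 0.2873, 0.1282]
tool_rot: [-0.072, 3.141, 0.0]
ft_force: [-0.5, -0.5, 0.0]
grip_width: 0.399
grip_force: 0.0
```

```bash
python3 -c "
from h import *
print(ctrl.get_state()['joint_positions'].round(2));go(.5154,.2874,.0275,92.87)
a=img('top');b=img('side')
A=cv2.resize(a[150:290,235:365],None,fx=3.4,fy=3.4);B=cv2.resize(b[190:330,240:380],None,fx=2.5,fy=2.5)
o=np.zeros((480,800,3),np.uint8);o[:A.shape[0],:442]=A;o[:B.shape[0],445:445+B.shape[1]]=B;cv2.imwrite('pics/last.png',o)
h=cv2.cvtColor(b,cv2.COLOR_BGR2HSV)
red=((h[...,0]<6)|(h[...,0]>174))&(h[...,1]>170)&(h[...,2]>60);print(blobs(red,20))
for x,y in [(.6,.0)]: pass
h=cv2.cvtColor(a,cv2.COLOR_BGR2HSV);m=(h[...,0]>18)&(h[...,0]<40)&(h[...,1]>35)&(h[...,1]<160)&(h[...,2]>100);m[:160]=0;m[182:]=0;m[:,:245]=0;m[:,315:]=0
for c,n in blobs(m,6): print(n,inrack(onz('top',c,.071)).round(4))
m=(h[...,2]<60);m[:225]=0;m[280:]=0;m[:,:275]=0;m[:,360:]=0
print(blobs(m,15))"
```

```text
[-0.92  0.29  0.43  1.75 -0.13  1.13  1.17]
travel mm [  2.    0.2 100.7] turn z -0.24150939370466062 cur yaw 92.6 tilt [ 1.e-04  1.e-04 -1.e+00]
[((np.float64(293.7), np.float64(286.3)), 153)]
9 [ 0.0128 -0.0574]
[((np.float64(310.8), np.float64(248.6)), 17), ((np.float64(329.6), np.float64(249.6)), 19)]
```

Request:
{"fn": "step_arm", "kwargs": {"commands": [{"travel": [0.002,0.0002,0.04],"turn": [0,0,-0.25]},{"travel": [0.002,0.0002,0.08],"turn": [0,0,-0.25]},{"travel": [0.002,0.0002,0.1],"turn": [0,0,-0.25]},{"travel": [0.002,0.0002,0.1],"turn": [0,0,-0.25]},{"travel": [0.002,0.0002,0.1],"turn": [0,0,-0.25]}]}}

```text
time: 38.65
position: [0.5157, 0.2875, 0.0286]
tool_rot: [-0.082, 3.14, -0.0]
ft_force: [0.4, 1.5, 0.4]
grip_width: 0.403
grip_force: 0.0
```

```bash
python3 -c "
from h import *
go(.5154,.2874,.0275,92.87);print(ctrl.get_state()['ft_force'])"
```

```text
travel mm [ 0.3 -0.1  1.1] turn z 0.11468446449276826 cur yaw 93.0 tilt [ 4.e-04 -1.e-04 -1.e+00]
[0.41136757 1.47646753 0.38263998]
```

Request:
{"fn": "step_arm", "kwargs": {"commands": [{"travel": [0,0,0.001],"turn": [0,0,0]},{"travel": [0,0,0.001],"turn": [0,0,0]},{"travel": [0,0,0.001],"turn": [0,0,0]},{"travel": [0,0,0.001],"turn": [0,0,0]},{"travel": [0,0,0.001],"turn": [0,0,0]}], "gripper": 0, "force": 50}}

```text
time: 39.15
position: [0.5159, 0.2878, 0.0281]
tool_rot: [-0.083, 3.139, 0.002]
ft_force: [-0.1, -0.3, 3.8]
grip_width: 0.156
grip_force: 50.0
```

```bash
python3 -c "
from h import *
s=ctrl.get_state();print(s['position'],s['grip_width'],s['ft_force']);go(.6189,.0966,.13,92.87)"
```

```text
[0.51592268 0.28779289 0.02813251] 0.15573037468308235 [-0.12934122 -0.25687995  3.84470114]
travel mm [ -92.9 -196.2 -101.9] turn z 0.14074676879994286 cur yaw 93.0 tilt [ 0.0011  0.001  -1.    ]
```

Request:
{"fn": "step_arm", "kwargs": {"commands": [{"travel": [0,0,-0.02],"turn": [0,0,0]},{"travel": [0,0,-0.06],"turn": [0,0,0]},{"travel": [0,0,-0.1],"turn": [0,0,0]},{"travel": [0,0,-0.103],"turn": [0,0,0]},{"travel": [0,0,-0.103],"turn": [0,0,0]}]}}

```text
time: 39.65
position: [0.5158, 0.2878, 0.1311]
tool_rot: [-0.083, 3.139, 0.002]
ft_force: [0.4, -0.1, -2.2]
grip_width: 0.16
grip_force: 50.0
```

Request:
{"fn": "step_arm", "kwargs": {"commands": [{"travel": [-0.018,-0.038,0],"turn": [0,0,0]},{"travel": [-0.036,-0.076,0],"turn": [0,0,0]},{"travel": [-0.054,-0.114,0],"turn": [0,0,0]},{"travel": [-0.074,-0.155,0],"turn": [0,0,0]},{"travel": [-0.0928,-0.196,0],"turn": [0,0,0]}]}}

```text
time: 40.15
position: [0.6174, 0.0951, 0.1276]
tool_rot: [0.083, -3.137, 0.001]
ft_force: [0.6, -0.2, -1.4]
grip_width: 0.156
grip_force: 50.0
```

Request:
{"fn": "step_arm", "kwargs": {"commands": [{"travel": [0,0,0],"turn": [0,0,0]},{"travel": [0,0,0],"turn": [0,0,0]},{"travel": [0,0,0],"turn": [0,0,0]},{"travel": [0,0,0],"turn": [0,0,0]}]}}

```text
time: 40.55
position: [0.6173, 0.0987, 0.1291]
tool_rot: [0.087, -3.138, -0.001]
ft_force: [0.2, -0.2, -2.0]
grip_width: 0.159
grip_force: 50.0
```

```bash
python3 -c "
from h import *
s=ctrl.get_state();print(s['position'],s['grip_width'],s['ft_force']);go(.6191,.0970,.08,92.9)
b=img('side');h=cv2.cvtColor(b,cv2.COLOR_BGR2HSV)
red=((h[...,0]<6)|(h[...,0]>174))&(h[...,1]>170)&(h[...,2]>60);print(blobs(red,8))"
```

```text
[0.61726412 0.09869342 0.12913579] 0.15890147957357242 [ 0.16604237 -0.2307804  -2.00504831]
travel mm [-1.8 -1.8 49.1] turn z 0.28166130430278713 cur yaw 93.2 tilt [-1.9e-03  5.0e-04 -1.0e+00]
[((np.float64(284.5), np.float64(208.8)), 13)]
```

Request:
{"fn": "step_arm", "kwargs": {"commands": [{"travel": [-0.002,-0.0017,0.02],"turn": [0,0,0.25]},{"travel": [-0.002,-0.0017,0.04],"turn": [0,0,0.25]},{"travel": [-0.002,-0.0017,0.049],"turn": [0,0,0.25]},{"travel": [-0.002,-0.0017,0.049],"turn": [0,0,0.25]},{"travel": [-0.002,-0.0017,0.049],"turn": [0,0,0.25]}]}}

```text
time: 41.1
position: [0.6207, 0.0955, 0.0817]
tool_rot: [-0.077, 3.14, 0.0]
ft_force: [0.5, -0.1, -1.9]
grip_width: 0.156
grip_force: 50.0
```

Request:
{"fn": "step_arm", "kwargs": {"commands": [{"travel": [0,0,0],"turn": [0,0,0]},{"travel": [0,0,0],"turn": [0,0,0]},{"travel": [0,0,0],"turn": [0,0,0]}]}}

```text
time: 41.4
position: [0.6209, 0.0951, 0.0819]
tool_rot: [-0.076, 3.139, 0.001]
ft_force: [-0.8, -0.3, -1.3]
grip_width: 0.16
grip_force: 50.0
```

```bash
python3 -c "
from h import *
s=ctrl.get_state();print(s['position'],s['grip_width'],s['ft_force']);go(.6194,.0970,.08,92.9)
for i in range(3): ctrl.get_image('side'); print(ctrl.get_state()['position'])
b=img('side');cv2.imwrite('pics/last.png',cv2.resize(b[180:290,230:350],None,fx=5.4,fy=5.4,interpolation=cv2.INTER_CUBIC))"
```

```text
[0.62089016 0.09506975 0.08189568] 0.15998837800078347 [-0.80028643 -0.32174875 -1.29557768]
travel mm [1.4 2.  1.9] turn z -0.13499240373847954 cur yaw 92.8 tilt [ 1.2e-03  4.0e-04 -1.0e+00]
[0.62076907 0.09506139 0.08173703]
[0.6206207  0.09504568 0.08156569]
[0.6205879  0.09499232 0.08145618]
```

Request:
{"fn": "step_arm", "kwargs": {"commands": [{"travel": [0.0011,0.0019,0],"turn": [0,0,-0.1]},{"travel": [0.0011,0.0019,0],"turn": [0,0,-0.1]},{"travel": [0.0011,0.0019,0],"turn": [0,0,-0.1]},{"travel": [0.0011,0.0019,0.003],"turn": [0,0,-0.1]},{"travel": [0.0011,0.0019,0.006],"turn": [0,0,-0.1]}]}}

```text
time: 42.1
position: [0.6193, 0.0968, 0.075]
tool_rot: [-0.078, 3.14, 0.0]
ft_force: [-0.7, -0.4, -0.9]
grip_width: 0.159
grip_force: 50.0
```

```bash
python3 -c "
from h import *
ctrl.get_image('side');ctrl.get_image('side');s=ctrl.get_state();print(s['position'],s['grip_width'],s['ft_force']);go(.6194,.0970,.066,92.9)"
```

```text
[0.61877501 0.09679248 0.07443299] 0.16048849875198318 [-0.03629995  0.47178858 -1.79828433]
travel mm [-0.6  0.2  8.4] turn z -0.034371422787771166 cur yaw 92.9 tilt [-1.1e-03 -3.0e-04 -1.0e+00]
```

Request:
{"fn": "step_arm", "kwargs": {"commands": [{"travel": [-0.0006,0.0002,0.003],"turn": [0,0,0]},{"travel": [-0.0006,0.0002,0.006],"turn": [0,0,0]},{"travel": [-0.0006,0.0002,0.009],"turn": [0,0,0]},{"travel": [-0.0006,0.0002,0.012],"turn": [0,0,0]},{"travel": [-0.0006,0.0002,0.012],"turn": [0,0,0]}]}}

```text
time: 42.7
position: [0.6194, 0.097, 0.0625]
tool_rot: [0.079, -3.14, 0.0]
ft_force: [0.3, -0.2, -1.5]
grip_width: 0.162
grip_force: 50.0
```

```bash
python3 -c "
from h import *
s=ctrl.get_state();print(s['position'],s['grip_width'],s['ft_force'],s['torque']);go(.6194,.0970,.0505,92.9)"
```

```text
[0.61940732 0.09704326 0.0625265 ] 0.16208240569314458 [ 0.30039846 -0.23010782 -1.50702251] [ 0.01149795  0.01374228 -0.0217156 ]
travel mm [-0. -0. 12.] turn z -0.03317374562061559 cur yaw 92.9 tilt [-1.e-03 -2.e-04 -1.e+00]
```

Request:
{"fn": "step_arm", "kwargs": {"commands": [{"travel": [0,0,0.003],"turn": [0,0,0]},{"travel": [0,0,0.006],"turn": [0,0,0]},{"travel": [0,0,0.009],"turn": [0,0,0]},{"travel": [0,0,0.011],"turn": [0,0,0]},{"travel": [0,0,0.0115],"turn": [0,0,0]}]}}

```text
time: 43.2
position: [0.6196, 0.097, 0.0513]
tool_rot: [0.078, -3.14, 0.0]
ft_force: [0.1, 0.8, -1.5]
grip_width: 0.158
grip_force: 50.0
```

Request:
{"fn": "step_arm", "kwargs": {"commands": [{"travel": [0,0,0],"turn": [0,0,0]},{"travel": [0,0,0],"turn": [0,0,0]},{"travel": [0,0,0],"turn": [0,0,0]}]}}

```text
time: 43.5
position: [0.62, 0.0971, 0.0519]
tool_rot: [-0.078, 3.14, 0.0]
ft_force: [0.8, -0.9, -2.2]
grip_width: 0.159
grip_force: 50.0
```

```bash
python3 -c "
from h import *
s=ctrl.get_state();print(s['position'],s['grip_width'],s['ft_force'],s['torque'])"
```

```text
[0.61999373 0.09710082 0.05186035] 0.15928112827155838 [ 0.80038134 -0.89114925 -2.15168029] [ 0.03132323 -0.0126944  -0.04958349]
```

Almost flush, with about 1 mm to go. I'll release, rise away and check.

Request:
{"fn": "step_arm", "kwargs": {"commands": [{"travel": [0,0,0.0008],"turn": [0,0,0]},{"travel": [0,0,0.0008],"turn": [0,0,0]},{"travel": [0,0,0.0008],"turn": [0,0,0]}]}}

```text
time: 43.8
position: [0.6201, 0.0971, 0.0512]
tool_rot: [-0.079, 3.14, 0.0]
ft_force: [-0.5, 0.0, 0.9]
grip_width: 0.157
grip_force: 50.0
```

Request:
{"fn": "step_arm", "kwargs": {"commands": [{"travel": [0,0,0],"turn": [0,0,0]},{"travel": [0,0,0],"turn": [0,0,0]},{"travel": [0,0,0],"turn": [0,0,0]},{"travel": [0,0,-0.02],"turn": [0,0,0]},{"travel": [0,0,-0.06],"turn": [0,0,0]}], "gripper": 0.4}}

```text
time: 44.3
position: [0.6172, 0.0968, 0.1082]
tool_rot: [0.079, -3.134, 0.003]
ft_force: [0.3, 0.1, -0.1]
grip_width: 0.394
grip_force: 0.0
```

Request:
{"fn": "step_arm", "kwargs": {"commands": [{"travel": [0,0,-0.05],"turn": [0,0,0]},{"travel": [0.02,0.04,-0.1],"turn": [0,0,0]},{"travel": [0.04,0.08,-0.1],"turn": [0,0,0]},{"travel": [0.06,0.12,-0.1],"turn": [0,0,0]},{"travel": [0.08,0.16,-0.1],"turn": [0,0,0]}]}}

```text
time: 44.8
position: [0.5312, 0.2549, 0.2122]
tool_rot: [-0.078, 3.139, 0.003]
ft_force: [1.5, 1.3, -0.5]
grip_width: 0.401
grip_force: 0.0
```

Request:
{"fn": "step_arm", "kwargs": {"commands": [{"travel": [0,0.045,0],"turn": [0,0,0]},{"travel": [0,0.09,0],"turn": [0,0,0]},{"travel": [0,0.13,0],"turn": [0,0,0]},{"travel": [0,0.13,0],"turn": [0,0,0]}]}}

```text
time: 45.2
position: [0.5219, 0.3909, 0.2099]
tool_rot: [0.095, -3.138, -0.005]
ft_force: [-0.7, 0.9, -0.8]
grip_width: 0.398
grip_force: 0.0
```

```bash
python3 -c "
from h import *
a=img('top');b=img('side')
A=cv2.resize(a[155:275,240:360],None,fx=3.6,fy=3.6,interpolation=cv2.INTER_CUBIC);B=cv2.resize(b[190:270,240:330],None,fx=4,fy=4,interpolation=cv2.INTER_CUBIC)
o=np.zeros((440,800,3),np.uint8);o[:A.shape[0],:A.shape[1]]=A;o[:B.shape[0],438:438+B.shape[1]]=B;cv2.imwrite('pics/end.png',o)
for im in(a,b):
  h=cv2.cvtColor(im,cv2.COLOR_BGR2HSV);red=((h[...,0]<6)|(h[...,0]>174))&(h[...,1]>170)&(h[...,2]>80);print(blobs(red,8))"
```

```text
[((np.float64(279.2), np.float64(183.1)), 44)]
[]
```

View pics/end.png

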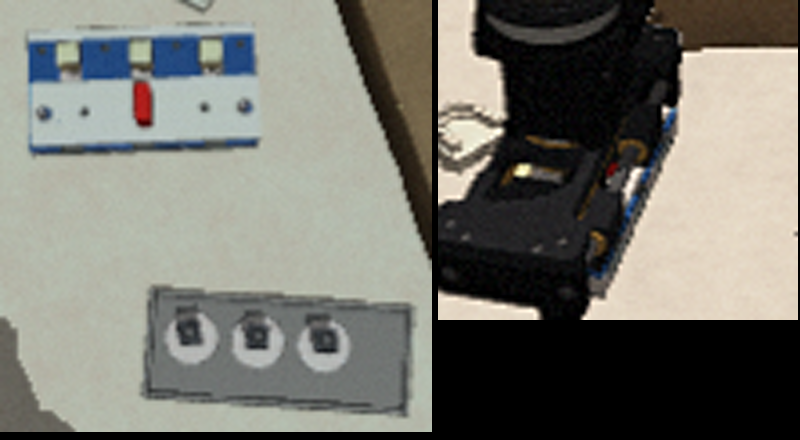

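The final picture shows the plate flush with both pins through its holes at (43,112) and (245,105). The three ivory blocks are home, and the three spent holders stand in the tray at (190,335), (257,338) and (324,342). Handing in.

```bash
python3 -c "
from bench import ctrl
print(ctrl.close_job())"
```

```text
the job is handed in; nothing more can be done
None
```

I completed the changeover and handed the job in at about 45 s; the verdict isn't shown to me, but the final picture shows three fresh holders home, three spent holders upright in the tray, and the keeper plate back over both pins.

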